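# Rebuild the chromatograph's controller module from two stacks of parts

## Robot

A 6-joint arm with a two-finger parallel gripper is mounted at the origin on the work surface. World frame = base frame: x ahead of the robot, y to its left, z up, the work surface at z = 0. Lengths are in mm, angles in rad, forces in N, time in s.
With the tool pointing down it reaches from about 275 to 825 mm from the base axis. Payload 4.9 kg.
Tool frame: the origin (TCP) lies midway between the tips of the shut fingers; the grasp point (between the pads) lies 19 mm behind it; z points along the fingers, y is the line along which they close (so a half turn about z gives the same grasp; the last joint's range is limited). The gripper opens to 85 mm and grips with 20 to 120 N. Pads are 22 mm wide; open, the fingers measure 114 mm over their backs; the gripper's body (76 mm by 85 mm) begins 54 mm behind the grasp point. The pads swing forward as they close: fully open they stand 13 mm farther back than shut.
Start: joints at [1.135, 0.326, -0.193, 1.052, 0, 1.437], TCP at [163.476, 525.161, 231.281] pointing down, gripper open.
Joint ranges: [-2.65, 2.65], [-0.97, 1.79], [-1.3, 1.35], [-1.93, 2.1], [-1.47, 1.37], [-3.14, 3.14]. Speed limits (rad/s): [2.57, 2.57, 3.14, 3.14, 3.14, 3.14].

## Interface

Orientations are given as a unit quaternion [x, y, z, w].
In Python, from plant import get_state, eyes, workorder, trace gives the robot as it stands.
- The arm moves only by the tool servo_tool, never from a script. Its argument "steps" is a list of rows, each an object with "hand": the finger opening in mm, from 0 to 85.4; "dp": the shift along the tool's x, y, z in mm, a list of three; "yaw": the turn about the tool's z in degrees. In form: [{"hand": hand, "dp": [x, y, z], "yaw": yaw}, ...]. A call has exactly 8 rows; each row shifts and turns the commanded pose from where the row before left it, along the tool's axes as they then stand; what a row does not reach is not made up. A row lasts 1/10 s, in which the tool goes at most 50 mm and 8.59 degrees, less where a joint would pass 70% of its speed; a pose out of reach is approached as far as the arm can. A call with a gripper value outside its range is refused whole. The fingers move at their own pace and stop on an object; "grip_force" is the grip in N (left out, the last holds). Time passes only in rows, so rows that do not move let the fingers close, or fill a call up. It gives the time, the measured TCP pose, the force, the opening and the grip force at its end, in the units of the state.
- get_state(): the state, without advancing time (a new reading comes with each control period).
- eyes.read_camera(name): name is "scene" or "top" or "wrist"; returns the picture (420x560x3 uint8, red, green, blue); there is no depth.
- eyes.camera_info(name): a dict with "camera_matrix" (3x3 intrinsics, pixels), "world_to_cam" (4x4, takes a point from world to camera coordinates). Camera axes: x right, y down, z forward; pixel columns grow to the right and rows downward; lengths in mm; the calibration is good to about 2 mm. The wrist camera is an equidistant fisheye: a pixel r from the principal point sees the ray r / f radians off the axis. A picture is of the moment at which its call begins: read the wrist's pose just before it. camera_info takes no time and is no camera call; for the wrist camera it gives the pose at the moment of the call.
- workorder.close_job(): hands the job in; it is judged then, once.
Trained networks look in the newest picture that a camera, given by its name, has taken for a name from the list of things; names that differ only in an ending like _2 or _b are one class to them, and where a whole thing is asked for, a point or a joint stands for the part that bears it (a point fixed in the world has none). Each returns a list of dicts, best first, with "conf" (0 to 1); they miss things now and then, are a little off and sometimes report something else, mostly with a low value. They report only what shows in the picture. A call takes as long as a camera call. They do not tell look-alikes from the thing itself.
- trace(query, camera): "mask" (420x560 bool, what is visible of it) and "uv" ([column, row] in pixels, amid what is visible of it).
The state is a dict: "t": time; "q": joint angles; "qvel": joint speeds; "effort": joint torques, N m; "tcp_pos": TCP position; "ee_rot": TCP orientation; "force": force on the tool from outside, world axes, zero at the start; "moment": the same for the moment, N m; "grip_width": opening from 0.0 (shut) to 1.0 (fully open); "gripper_force": force on a finger pad.
Only numpy, scipy, OpenCV 4.12 (cv2) and the standard library are available. Lean on these libraries where they do the work, as an engineer would, in place of code of your own. Each camera call takes 0.05 s, during which the arm holds its last target. There are 200 camera calls.

## Task

Take the two stacks apart and put the chromatograph's controller module back together: lower the green board over the four brass posts of the grey chassis until it sits on the white collars, then lower the aluminium heat sink over the same posts until it sits flat on the green board. Set the old brown board on the red pad and the black fan unit on the blue pad, each centred within the white outline and in line with it. Keep everything face up, put things down rather than dropping them, and do not shift the phone, the amber bottle or the white jar.

Things in the scene. Friction and masses are not known exactly. Their poses are not given: they have to be found in the camera images.
- green_board_mid (a point): New control board: green circuit board in a black plastic frame, 84 x 56 x 16 mm, 0.13 kg. Origin at its centre, half-way up; x along the length, z up. Four square through-holes of 12 mm at x = +-30, y = +-17 mm, alike after half a turn. At the start on top of one of the two stacks (on the heat sink or on the old board). Grip it across the 56 mm.
- heatsink_mid (a point): Aluminium heat sink: silvery drilled plate with dark grooves along its length, 120 x 56 x 16 mm, about 0.24 kg. Origin at its centre, half-way up; x along the length, z up. Four square through-holes of 12 mm at x = +-30, y = +-17 mm, alike after half a turn. At the start the bottom of a stack, on the table, its ends showing under the green board or the fan unit. Grip it across the 56 mm.
- old_board_mid (a point): Old board: brown circuit board in a white plastic frame, 120 x 56 x 16 mm, 0.13 kg. Origin at its centre, half-way up; x along the length, z up. Four square through-holes of 12 mm at x = +-30, y = +-17 mm, alike after half a turn. At the start the bottom of a stack, on the table, its ends showing under the green board or the fan unit. Grip it across the 56 mm.
- fan_mid (a point): Fan unit: black frame with two round fans with grey blades side by side, no through-holes, 84 x 56 x 16 mm, 0.15 kg. Origin at its centre, half-way up; x along the length, z up. At the start on top of one of the two stacks. Grip it across the 56 mm.
- chassis: Fixed grey plate 136 x 92 x 6 mm; four brass posts, 7 mm thick, at x = +-30, y = +-17 mm, tapered over the top 5 mm, tips 56 mm above the table. White collars (22 mm wide) round their feet, tops 14 mm above the table: the green board rests there (its centre 22 mm above the table), the heat sink on it (centre 38 mm). Origin: centre of the underside, at table height; x along the 136 mm side.
- red_pad: Red pad, fixed to the table: 160 x 84 x 3 mm with a thin white outline of 126 x 64 mm. Origin at the centre of its underside (table height), x along the 160 mm side. A part resting on it has its underside 3 mm above the table.
- blue_pad: Blue pad, fixed to the table: 124 x 84 x 3 mm with a thin white outline of 90 x 64 mm. Origin at the centre of its underside (table height), x along the 124 mm side. A part resting on it has its underside 3 mm above the table.
- phone: Bystander: black phone lying flat, 150 x 72 x 9 mm, x along the 150 mm; origin at the centre of its underside. Leave it alone.
- amber_bottle: Bystander: closed amber glass bottle with a white cap, 52 mm in diameter, 85 mm tall, standing; origin at the centre of its underside. Leave it alone.
- septa_jar: Bystander: white jar with a green lid, 54 mm in diameter, 50 mm tall, standing; origin at the centre of its underside. Leave it alone.
Mind the look-alikes: they are no part of the job. Leave any purple look-alike of the part that bears green_board_mid alone.

How it is judged:
By the outcome, as a careful person would: the job done as asked, in the order asked, and still so for the second after the job is handed in, with the robot touching nothing.
It also fails if it takes over 128 s, if anything falls off the work surface, if the arm or the gripper's body presses on something with over 40 N, if the wrist force passes 120 N, or if a joint passes its speed limit or range.

## Working session

There is one attempt and no reset: what is moved stays moved. The work goes in short steps, Python scripts to look and compute and a tool call to move; the robot and the scene stay as the last step left them, time stands still between calls to the robot, and variables do not carry over. Pictures are saved under pics/ and viewed, at most 15 in all, crops included, and the job is handed in when it is done.

Besides the shell and the picture viewer there is one more tool, called after ">>>" as name(argument=value, ...) on one line, values as JSON. servo_tool: Moves the arm, as the interface text tells. Its arguments: {"type":"object","properties":{"steps":{"type":"array","items":{"type":"object","properties":{"hand":{"type":"number"},"dp":{"type":"array","items":{"type":"number"}},"yaw":{"type":"number"}}}},"grip_force":{"type":"number"}},"required":["steps"]}

```bash
ls; mkdir -p pics
python3 - <<'E'
from plant import get_state, eyes, workorder, trace
import cv2,numpy as np
s=get_state();print(s)
ims=[]
for n in ("scene","top"):
    im=eyes.read_camera(n);np.save(f"pics/{n}0.npy",im)
    cv2.imwrite(f"pics/{n}0.png",im[...,::-1])
    print(n,eyes.camera_info(n))
print(eyes.camera_info("wrist"))
E
```

```text
pics
{'t': 0.0, 'q': array([ 1.13479031e+00,  3.26978336e-01, -1.93580676e-01,  1.05200439e+00,
        7.13133340e-06,  1.43663510e+00]), 'qvel': array([-0.00173487, -0.00100464,  0.00054034, -0.00165746,  0.00063418,
        0.00230304]), 'effort': array([ 4.28177982e-04, -4.43394828e+01,  2.62440974e+01,  1.53126038e-02,
       -8.77814523e-05,  5.62570236e-06]), 'tcp_pos': array([163.22295575, 524.61068028, 230.48429724]), 'ee_rot': array([ 1.50350050e-01,  9.88632430e-01, -8.46871224e-04, -2.51905140e-04]), 'force': array([ 0.31196353, -0.87796386,  0.2081072 ]), 'moment': array([-0.04276818, -0.05052117,  0.05549399]), 'gripper_force': 0.0, 'grip_width': 0.9960922493559587}
scene {'camera_matrix': array([[466.577974  ,   0.        , 278.42645524],
       [  0.        , 466.577974  , 207.81561544],
       [  0.        ,   0.        ,   1.        ]]), 'world_to_cam': array([[-8.34615172e-01,  5.50583091e-01, -1.66064899e-02,
         4.36240988e+02],
       [ 3.83484987e-01,  5.59145061e-01, -7.35048342e-01,
        -2.09504901e+02],
       [-3.95419751e-01, -6.19850838e-01, -6.7
[... 491 characters left out ...]
     [ 8.67073816e-02,  1.12073697e-02, -9.96170781e-01,
         1.00959266e+03],
       [ 0.00000000e+00,  0.00000000e+00,  0.00000000e+00,
         1.00000000e+00]])}
{'camera_matrix': array([[325.1922621 ,   0.        , 279.64239053],
       [  0.        , 325.1922621 , 208.14031433],
       [  0.        ,   0.        ,   1.        ]]), 'world_to_cam': array([[ 2.96687634e-01,  9.54974115e-01, -9.41824430e-04,
        -5.49436740e+02],
       [ 9.13412227e-01, -2.83487286e-01,  2.92083998e-01,
        -3.76673902e+01],
       [ 2.78665662e-01, -8.75179842e-02, -9.56392206e-01,
         3.79075341e+02],
       [ 0.00000000e+00,  0.00000000e+00,  0.00000000e+00,
         1.00000000e+00]])}
```

View pics/top0.png

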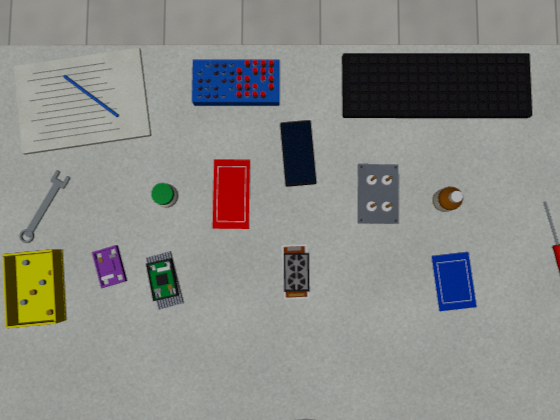

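View pics/scene0.png

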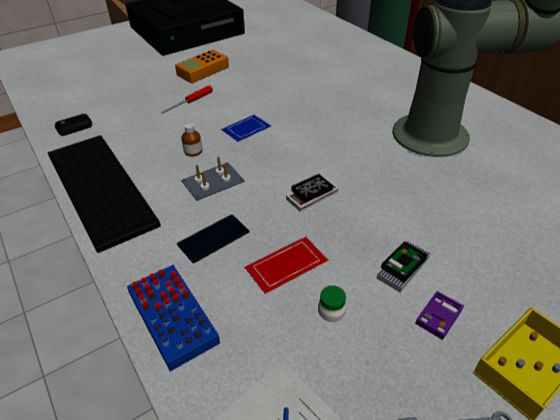

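The scene is clear in the top picture:
- **Green board:** it sits on the heat sink at (164,279). The purple look-alike at (109,266) is to be left alone.
- **Fan:** it sits on the old board at (296,271).
- **Places:** the chassis is at (378,193), the red pad at (231,194) and the blue pad at (454,281).
- **Bystanders:** the phone is at (298,153), the bottle at (450,198) and the jar at (163,195).

Next I'll measure with mask fits.

```bash
cat > h.py <<'E'
import numpy as np, cv2
from scipy.optimize import least_squares
from plant import get_state, eyes, workorder, trace
DIM=dict(green_board_mid=(84,56,16),heatsink_mid=(120,56,16),old_board_mid=(120,56,16),fan_mid=(84,56,16),
 chassis=(136,92,6),red_pad=(160,84,3),blue_pad=(124,84,3),phone=(150,72,9))
def proj(P,info,fish):
    K=info["camera_matrix"];T=info["world_to_cam"]
    c=np.atleast_2d(P)@T[:3,:3].T+T[:3,3]
    if fish:
        r=np.linalg.norm(c[:,:2],axis=1);th=np.arctan2(r,c[:,2]);u=c[:,:2]/np.maximum(r,1e-9)[:,None]*th[:,None]
    else: u=c[:,:2]/c[:,2:]
    return u*[K[0,0],K[1,1]]+K[:2,2]
def box(p,d):   # p = x,y,zcentre,yaw
    l,w,h=np.array(d)/2
    c,s=np.cos(p[3]),np.sin(p[3])
    t=np.linspace(-1,1,13)
    e=np.vstack([np.c_[t,0*t-1],np.c_[t,0*t+1],np.c_[0*t-1,t],np.c_[0*t+1,t]])*[l,w]
    return np.vstack([np.c_[e@np.array([[c,s],[-s,c]])+p[:2],np.full(len(e),p[2]+z)] for z in(-h,h)])
def contour(m,border=True):
    m=m.astype(np.uint8)
    cs=cv2.findContours(m,cv2.RETR_EXTERNAL,cv2.CHAIN_APPROX_NONE)[0]
    c=max(cs,key=cv2.contourArea)[:,0].astype(float)
    k=(c[:,0]>2)&(c[:,0]<557)&(c[:,1]>2)&(c[:,1]<417)
    return c[k]
def fit(views,d,p0,zfix=None):
    """views: list of (contour, info, fish)"""
    def full(q): return np.r_[q[:2],zfix,q[2]] if zfix is not None else q
    def res(q):
        out=[]
        for c,i,f in views:
            h=cv2.convexHull(proj(box(full(q),d),i,f).astype(np.float32))
            out+=[cv2.pointPolygonTest(h,(float(a),float(b)),True)-.5 for a,b in c]
        return np.array(out)
    q0=np.array(p0,float)
    if zfix is not None:q0=q0[[0,1,3]]
    r=least_squares(res,q0,loss="soft_l1",f_scale=.7,x_scale=[1,1,.02] if zfix is not None else [1,1,1,.02],diff_step=1e-4)
    return full(r.x),np.sqrt(np.mean(np.minimum(np.abs(r.fun),3)**2))
def ground(uv,info,z):   # pinhole or fisheye pixel -> point at height z
    g=lambda q:(proj(np.r_[q,z],info,info.get("fish",False))-uv)[0]
    return least_squares(g,[450,0]).x
E
python3 - <<'E'
from h import *
I={n:eyes.camera_info(n) for n in("top","scene")}
for n in I: eyes.read_camera(n)
for q in ["green_board_mid","fan_mid","chassis","red_pad","blue_pad","phone","heatsink_mid","old_board_mid"]:
    V=[];M={}
    for n in I:
        r=trace(q,n)
        print(q,n,[(round(a["conf"],2),np.round(a["uv"]).tolist(),int(a["mask"].sum())) for a in r[:4]])
        if r: M[n]=r
    if q in("heatsink_mid","old_board_mid"): continue
    def pick(n):
        r=M[n]
        if q=="green_board_mid":
            t={"top":(164,279),"scene":(405,262)}[n]
            r=sorted(r,key=lambda a:np.hypot(*(np.array(a["uv"])-t)))
        return r[0]["mask"]
    z0={"green_board_mid":24,"fan_mid":24}.get(q,DIM[q][2]/2)
    mt=pick("top");ct=contour(mt);uv=ct.mean(0)
    g=ground(uv,I["top"],z0)
    (_,(w,h),_)=rr=cv2.minAreaRect(ct.astype(np.float32));b=cv2.boxPoints(rr)
    e=max([b[1]-b[0],b[2]-b[1]],key=np.linalg.norm);yaw=np.arctan2(-e[0],-e[1])
    yaw=np.arctan2(np.sin(yaw),np.cos(yaw));  yaw=(yaw+np.pi/2)%np.pi-np.pi/2
    vt=(ct,I["top"],0);p,e1=fit([vt],DIM[q],[*g,z0,yaw],zfix=z0)
    print("   top ",np.round(p,3),round(e1,2))
    if "scene" in M:
        vs=(contour(pick("scene")),I["scene"],0)
        p2,e2=fit([vt,vs],DIM[q],p);print("   both",np.round(p2,3),round(e2,2))
E
```

```text
green_board_mid top [(0.89, [111.0, 264.0], 911), (0.64, [162.0, 278.0], 910)]
green_board_mid scene [(0.74, [439.0, 312.0], 1342), (0.6, [405.0, 260.0], 1057)]
   top  [4.21613e+02 3.11880e+02 2.40000e+01 2.29000e-01] 1.11
   both [4.20084e+02 3.12918e+02 2.32720e+01 2.22000e-01] 1.0
fan_mid top []
fan_mid scene [(0.83, [311.0, 187.0], 747)]Traceback (most recent call last):
  File "<stdin>", line 18, in <module>
  File "<stdin>", line 12, in pick
KeyError: 'top'
```

Run:
```python
from h import *
I={n:eyes.camera_info(n) for n in("top","scene")}
for n in I: eyes.read_camera(n)
for q,uv0,yaw0 in [("fan_mid",(296,271),0),("chassis",(378,193),0),("red_pad",(231,194),0),("blue_pad",(454,281),0.1),("phone",(298,153),.1),("heatsink_mid",(164,279),.22),("old_board_mid",(296,271),0)]:
    z0={"fan_mid":24}.get(q,DIM[q][2]/2);V=[]
    p=[*ground(np.array(uv0),I["top"],z0),z0,yaw0]
    for n in I:
        r=trace(q,n)
        if r: V.append((contour(r[0]["mask"]),I[n],0))
        print(q,n,[(round(a["conf"],2),np.round(a["uv"]).tolist(),int(a["mask"].sum())) for a in r[:4]])
    if not V: continue
    for v in V: print("    ",*(np.round(a,3) for a in fit([v],DIM[q],p,zfix=z0)))
    if len(V)==2: print("   both",*(np.round(a,3) for a in fit(V,DIM[q],p)))
```

```text
fan_mid top [(0.76, [299.0, 271.0], 1011)]
fan_mid scene [(0.66, [308.0, 186.0], 706)]
     [4.37733e+02 1.75300e+01 2.40000e+01 2.00000e-03] 0.402
     [436.133  16.753  24.     -0.   ] 0.364
   both [437.546  17.623  25.29    0.   ] 0.39
chassis top [(0.61, [376.0, 192.0], 2448)]
chassis scene [(0.8, [210.0, 180.0], 1262)]
     [ 6.15695e+02 -1.68790e+02  3.00000e+00 -1.60000e-02] 0.286
     [ 6.13175e+02 -1.71639e+02  3.00000e+00  3.00000e-03] 1.051
   both [ 615.102 -168.105    6.189    0.   ] 0.754
red_pad top [(0.69, [232.0, 193.0], 2509)]
red_pad scene [(0.93, [285.0, 262.0], 2250)]
     [ 6.14981e+02  1.64886e+02  1.50000e+00 -1.20000e-02] 0.528
     [ 6.12139e+02  1.66313e+02  1.50000e+00 -7.00000e-03] 0.571
   both [ 6.14047e+02  1.65301e+02  7.32000e-01 -3.00000e-03] 0.685
blue_pad top [(0.88, [456.0, 285.0], 2079)]
blue_pad scene [(0.58, [248.0, 124.0], 629)]
     [ 4.17910e+02 -3.36068e+02  1.50000e+00  1.06000e-01] 0.514
     [ 4.14342e+02 -3.37375e+02  1.50000e+00  1.28000e-01] 0.577
   both [ 4.17776e+02 -3.35671e+02  2.56100e+00  1.08000e-01] 0.589
phone top [(0.74, 
[... 216 characters left out ...]
[530.551 -21.223   4.5     1.789] 2.295
     [ 3.92395e+02 -2.15800e+00  4.50000e+00  6.00000e-03] 1.507
   both [418.223  33.166  42.454   3.149] 2.103
heatsink_mid top [(0.74, [168.0, 298.0], 344)]
heatsink_mid scene [(0.67, [395.0, 278.0], 387)]
     [4.21504e+02 3.12386e+02 8.00000e+00 2.46000e-01] 1.892
     [4.15151e+02 3.11902e+02 8.00000e+00 2.95000e-01] 1.613
   both [4.20488e+02 3.14733e+02 1.51230e+01 3.15000e-01] 1.74
old_board_mid top [(0.88, [292.0, 250.0], 416)]
old_board_mid scene [(0.65, [304.0, 200.0], 412)]
     [4.38268e+02 2.23870e+01 8.00000e+00 6.00000e-03] 1.707
     [4.37086e+02 1.70830e+01 8.00000e+00 6.30000e-02] 1.856
   both [438.935  22.566  12.953  -0.   ] 1.83
```

>>> servo_tool(steps=[{"hand": 85,"dp": [0,0,0],"yaw": -7.5},{"hand": 85,"dp": [0,0,0],"yaw": -7.5},{"hand": 85,"dp": [0,0,0],"yaw": -7.5},{"hand": 85,"dp": [0,0,0],"yaw": -7.5},{"hand": 85,"dp": [0,0,0],"yaw": 0},{"hand": 85,"dp": [0,0,0],"yaw": 0},{"hand": 85,"dp": [0,0,0],"yaw": 0},{"hand": 85,"dp": [0,0,0],"yaw": 0}])

```text
t: 2.0
tcp_pos: [163.5, 525.1, 231.3]
ee_rot: [-0.11, 0.994, -0.0, -0.0]
force: [0.4, 0.4, 0.1]
grip_width: 0.993
gripper_force: 0.0
```

>>> servo_tool(steps=[{"hand": 85,"dp": [-29,-37.5,11.5],"yaw": 0},{"hand": 85,"dp": [-29,-37.5,11.5],"yaw": 0},{"hand": 85,"dp": [-29,-37.5,11.5],"yaw": 0},{"hand": 85,"dp": [-29,-37.5,11.5],"yaw": 0},{"hand": 85,"dp": [-29,-37.5,11.5],"yaw": 0},{"hand": 85,"dp": [-29,-37.5,11.5],"yaw": 0},{"hand": 85,"dp": [-29,-37.5,11.5],"yaw": 0},{"hand": 85,"dp": [0,0,0],"yaw": 0}])

```text
t: 2.8
tcp_pos: [422.9, 310.1, 149.5]
ee_rot: [-0.107, 0.994, -0.001, 0.0]
force: [-1.4, -0.1, 0.0]
grip_width: 1.0
gripper_force: 0.0
```

```bash
cat >> h.py <<'E'
def fit(views,d,p0,zfix=None):
    """views: list of (contour, info, fish); robust fit of x,y,z,yaw (z fixed if zfix)"""
    p0=np.array(p0,float)
    S=np.array([1,1,1,.01]);k=[0,1,3] if zfix is not None else [0,1,2,3]
    def full(q):
        p=p0.copy(); p[k]+=q*S[k]
        if zfix is not None:p[2]=zfix
        return p
    def res(q):
        out=[]
        for c,i,f in views:
            h=cv2.convexHull(proj(box(full(q),d),i,f).astype(np.float32))
            out+=[cv2.pointPolygonTest(h,(float(a),float(b)),True)-.5 for a,b in c]
        return np.array(out)
    r=least_squares(lambda q:res(q-1000),np.full(len(k),1000.),loss="soft_l1",f_scale=.7,diff_step=2e-4)
    return full(r.x-1000),np.sqrt(np.mean(np.minimum(np.abs(r.fun),3)**2))
def pose():
    s=get_state();x,y,z,w=s["ee_rot"]
    tx=np.array([1-2*(y*y+z*z),2*(x*y+z*w),0]);ty=np.array([2*(x*y-z*w),1-2*(x*x+z*z),0])
    return s["tcp_pos"],tx/np.linalg.norm(tx),ty/np.linalg.norm(ty)
def tool_delta(target,yaw):
    """shift in tool axes AFTER the turn, and turn (deg) so that tool y is across a body at yaw"""
    p,tx,ty=pose();a=np.arctan2(ty[1],ty[0]);b=yaw+np.pi/2
    t=(a-b+np.pi/2)%np.pi-np.pi/2; a2=a-t
    d=np.array(target)-p
    ty=np.array([np.cos(a2),np.sin(a2)]);tx=np.array([-ty[1],ty[0]])
    return np.round([d[:2]@tx,d[:2]@ty,-d[2]],1),round(np.degrees(t),2)
def wshot(name=None):
    i=eyes.camera_info("wrist");im=eyes.read_camera("wrist")
    if name: cv2.imwrite(f"pics/{name}.png",im[...,::-1])
    return i,im
def wfit(q,i,p0,zfix=None,n=0,off=0):
    """trace q in newest wrist picture, choose mask nearest to p0"""
    r=trace(q,"wrist"); 
    uv=proj(p0[:3],i,1)[0]
    r=sorted(r,key=lambda a:np.hypot(*(a["uv"]-uv)))
    print(q,[(round(a["conf"],2),np.round(a["uv"]).tolist(),int(a["mask"].sum())) for a in r[:3]],"expected",np.round(uv))
    if not r: return None
    c=contour(r[0]["mask"]);p,e=fit([(c,i,1)],DIM[q],p0,zfix);print("   ",np.round(p,3),round(e,2));return c,i,1,p
E
python3 - <<'E'
from h import *
i,im=wshot("w1")
wfit("green_board_mid",i,[420,313,24,.222],24)
wfit("green_board_mid",i,[420,313,24,.222])
wfit("heatsink_mid",i,[420,313,8,.222],8)
E
```

```text
green_board_mid [(0.76, [289.0, 196.0], 6124), (0.92, [407.0, 239.0], 3759)] expected [283. 198.]
    [4.19038e+02 3.17225e+02 2.40000e+01 2.21000e-01] 0.52
green_board_mid [(0.76, [289.0, 196.0], 6124), (0.92, [407.0, 239.0], 3759)] expected [283. 198.]
    [4.18735e+02 3.17131e+02 2.51620e+01 2.22000e-01] 0.49
heatsink_mid [(0.73, [289.0, 140.0], 2338), (0.43, [21.0, 161.0], 2851)] expected [283. 193.]
    [4.17053e+02 3.16997e+02 8.00000e+00 2.80000e-01] 1.94
```

View pics/w1.png

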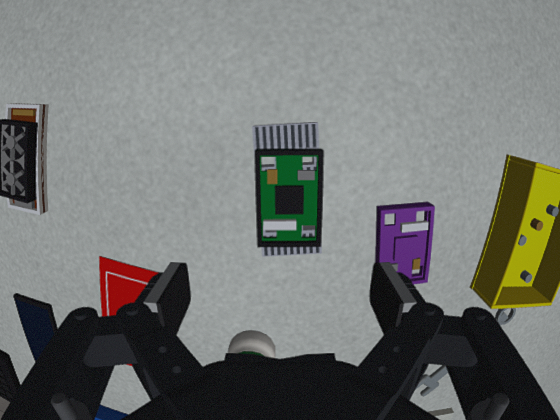

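The close view confirms the choice. The green board with white and black parts on the finned heat sink is at (289,198), and the purple look-alike is at (407,240). Next I'll compute the grasp.

Run:
```python
from h import *
print(pose(),tool_delta([418.9,317.2,13],.222))
i=eyes.camera_info("wrist");T=i["world_to_cam"];c=-T[:3,:3].T@T[:3,3];p,tx,ty=pose()
print("cam in tool",(c-p)@tx,(c-p)@ty, "axis",T[2,:3]@tx,T[2,:3]@ty,"xcam",T[0,:3]@tx,T[0,:3]@ty)
print("force",get_state()["force"])
```

```text
(array([418.58969006, 314.29308553, 150.9642488 ]), array([-0.97538983, -0.22048738,  0.        ]), array([-0.22048727,  0.97538985,  0.        ])) (array([ -0.9,   2.8, 138. ]), np.float64(0.02))
cam in tool 74.80723656186139 0.3513999463990773 axis -0.29210822515676604 0.00043640581840767475 xcam 0.0005606341599313964 0.9999998021592043
force [-0.34221889  0.94480556 -0.21648065]
```

>>> servo_tool(steps=[{"hand": 85,"dp": [-0.9,2.8,30],"yaw": 0},{"hand": 85,"dp": [0,0,35],"yaw": 0},{"hand": 85,"dp": [0,0,35],"yaw": 0},{"hand": 85,"dp": [0,0,20],"yaw": 0},{"hand": 85,"dp": [0,0,10],"yaw": 0},{"hand": 85,"dp": [0,0,8],"yaw": 0},{"hand": 85,"dp": [0,0,0],"yaw": 0},{"hand": 85,"dp": [0,0,0],"yaw": 0}])

```text
t: 3.8
tcp_pos: [420.0, 317.4, 13.7]
ee_rot: [-0.111, 0.994, 0.0, 0.001]
force: [0.3, 0.6, 0.6]
grip_width: 0.993
gripper_force: 0.0
```

>>> servo_tool(steps=[{"hand": 60,"dp": [0,0,0],"yaw": 0},{"hand": 60,"dp": [0,0,0],"yaw": 0},{"hand": 50,"dp": [0,0,0],"yaw": 0},{"hand": 50,"dp": [0,0,0],"yaw": 0},{"hand": 50,"dp": [0,0,0],"yaw": 0},{"hand": 50,"dp": [0,0,0],"yaw": 0},{"hand": 50,"dp": [0,0,0],"yaw": 0},{"hand": 50,"dp": [0,0,0],"yaw": 0}], grip_force=30)

```text
t: 4.6
tcp_pos: [420.1, 317.0, 13.7]
ee_rot: [-0.111, 0.994, 0.0, 0.001]
force: [-1.1, 0.0, 6.1]
grip_width: 0.647
gripper_force: 31.9
```

Run:
```python
from h import *
s=get_state();print(s["tcp_pos"],s["force"],s["grip_width"],s["gripper_force"])
i,im=wshot("w2")
```

```text
[420.08923495 317.04966375  13.72827748] [-1.12722465  0.0401316   6.08745795] 0.6471182714847296 31.87962055206299
```

View pics/w2.png

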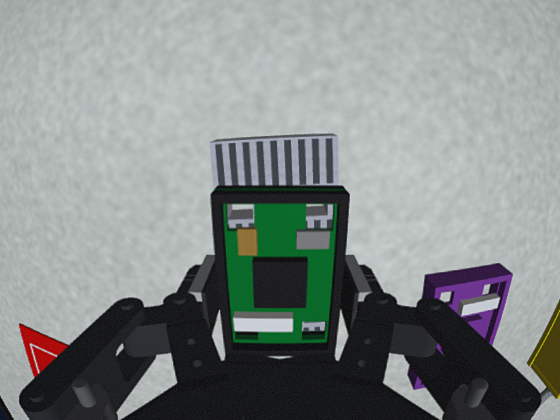

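The picture shows the green board gripped in the middle, with its top edge at row 190, and the heat sink left behind it. Now I'll lift and carry it over to the chassis.

>>> servo_tool(steps=[{"hand": 50,"dp": [0,0,-10],"yaw": 0},{"hand": 50,"dp": [0,0,-30],"yaw": 0},{"hand": 50,"dp": [0,0,-40],"yaw": 0},{"hand": 50,"dp": [0,0,-40],"yaw": 0},{"hand": 50,"dp": [0,0,-20],"yaw": 6.8},{"hand": 50,"dp": [0,0,0],"yaw": 6.8},{"hand": 50,"dp": [0,-20,0],"yaw": 0},{"hand": 50,"dp": [-24,-40,0],"yaw": 0}])

```text
t: 5.45
tcp_pos: [440.5, 257.3, 153.4]
ee_rot: [0.005, 1.0, 0.0, -0.001]
force: [1.4, 0.3, -2.1]
grip_width: 0.645
gripper_force: 33.0
```

>>> servo_tool(steps=[{"hand": 50,"dp": [-24,-40,0],"yaw": 0},{"hand": 50,"dp": [-24,-40,0],"yaw": 0},{"hand": 50,"dp": [-24,-40,0],"yaw": 0},{"hand": 50,"dp": [-24,-40,0],"yaw": 0},{"hand": 50,"dp": [-24,-40,0],"yaw": 0},{"hand": 50,"dp": [-24,-40,0],"yaw": 0},{"hand": 50,"dp": [-24,-40,0],"yaw": 0},{"hand": 50,"dp": [-24,-40,0],"yaw": 0}])

```text
t: 6.25
tcp_pos: [629.9, -68.5, 153.2]
ee_rot: [0.008, 1.0, 0.0, -0.0]
force: [0.8, 0.8, -1.5]
grip_width: 0.648
gripper_force: 33.0
```

>>> servo_tool(steps=[{"hand": 50,"dp": [-24,-40,0],"yaw": 0},{"hand": 50,"dp": [-24,-40,0],"yaw": 0},{"hand": 50,"dp": [-24,-23,0],"yaw": 0},{"hand": 50,"dp": [0,0,0],"yaw": 0},{"hand": 50,"dp": [0,0,0],"yaw": 0},{"hand": 50,"dp": [0,0,0],"yaw": 0},{"hand": 50,"dp": [0,0,0],"yaw": 0},{"hand": 50,"dp": [0,0,0],"yaw": 0}])

```text
t: 7.05
tcp_pos: [699.6, -169.6, 153.3]
ee_rot: [0.007, 1.0, 0.0, 0.0]
force: [0.2, -0.7, -1.5]
grip_width: 0.643
gripper_force: 33.0
```

Run:
```python
from h import *
s=get_state();print(pose(),s["force"],s["grip_width"])
i,im=wshot("w3");np.savez("w3.npz",im=im,T=i["world_to_cam"],K=i["camera_matrix"])
p,tx,ty=pose()
wfit("chassis",i,[615,-169,3,-.014],3)
b=p+[0,0,11.3];a=np.arctan2(-tx[1],-tx[0])
wfit("green_board_mid",i,[*b,a])
wfit("green_board_mid",i,[*b,a],b[2]); print(b,a)
```

```text
(array([ 699.60756797, -169.57173977,  153.34407732]), array([-0.99989796,  0.01428529,  0.        ]), array([0.01428529, 0.99989796, 0.        ])) [ 0.16604172 -0.73883795 -1.47713801] 0.6433201247168503
chassis [(0.82, [285.0, 102.0], 15551)] expected [279. 101.]
    [ 6.14228e+02 -1.65086e+02  3.00000e+00 -1.50000e-02] 0.64
green_board_mid [(0.72, [281.0, 268.0], 19951)] expected [279. 281.]
    [ 6.98834e+02 -1.69243e+02  1.62498e+02 -1.60000e-02] 0.71
green_board_mid [(0.72, [281.0, 268.0], 19951)] expected [279. 281.]
    [ 6.98259e+02 -1.69247e+02  1.64593e+02 -1.50000e-02] 1.32
[ 699.71141977 -169.74168011  164.59333698] -0.014367972038181276
```

View pics/w3.png

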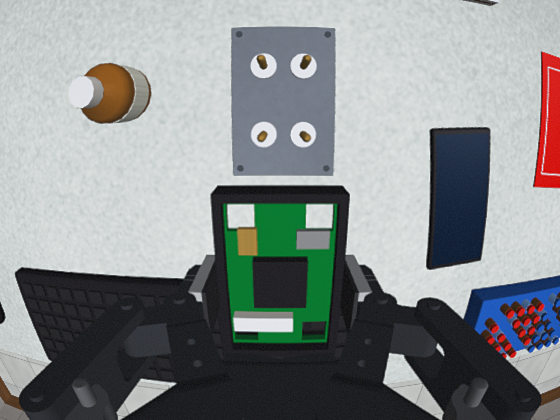

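The board is held square. The chassis shows at (284,100) with all four posts visible. The wrist and top cameras differ by about 4 mm in y, so I'll hover close over the posts and settle it there.

>>> servo_tool(steps=[{"hand": 50,"dp": [42,0.5,0],"yaw": 0},{"hand": 50,"dp": [42.3,0.6,0],"yaw": 0},{"hand": 50,"dp": [0,0,25],"yaw": 0},{"hand": 50,"dp": [0,0,30],"yaw": 0},{"hand": 50,"dp": [0,0,20],"yaw": 0},{"hand": 50,"dp": [0,0,10],"yaw": 0},{"hand": 50,"dp": [0,0,0],"yaw": 0},{"hand": 50,"dp": [0,0,0],"yaw": 0}])

```text
t: 8.05
tcp_pos: [616.3, -168.5, 68.6]
ee_rot: [0.008, 1.0, -0.0, 0.001]
force: [-0.3, -0.2, -1.6]
grip_width: 0.647
gripper_force: 33.0
```

Run:
```python
from h import *
s=get_state();print(pose(),s["force"],s["grip_width"])
i,im=wshot("w4");p,tx,ty=pose()
wfit("chassis",i,[615,-169,3,-.014],3)
b=p+[0,0,9.2];a=np.arctan2(-tx[1],-tx[0])
wfit("green_board_mid",i,[*b,a])
wfit("green_board_mid",i,[*b,a],b[2]); print(b,a)
# top and scene on held board
for n in("top","scene"):
    I=eyes.camera_info(n);eyes.read_camera(n)
    for q,P in(("green_board_mid",[*b,a]),):
        r=trace(q,n);uv=proj(b,I,0)[0];r=sorted(r,key=lambda m:np.hypot(*(m["uv"]-uv)))
        print(n,[(m["conf"],m["uv"]) for m in r[:2]],uv)
```

```text
(array([ 616.34742975, -168.52761812,   68.58791371]), array([-0.99988067,  0.01544819,  0.        ]), array([0.01544862, 0.99988066, 0.        ])) [-0.31415762 -0.20973288 -1.61457981] 0.6472845220063898
chassis [(0.77, [287.0, 158.0], 10907)] expected [278. 222.]
    [ 6.13930e+02 -1.65481e+02  3.00000e+00 -2.00000e-02] 1.77
green_board_mid [(0.72, [281.0, 268.0], 20055)] expected [279. 279.]
    [ 6.15491e+02 -1.68191e+02  7.79920e+01 -1.30000e-02] 0.69
green_board_mid [(0.72, [281.0, 268.0], 20055)] expected [279. 279.]
    [ 6.15426e+02 -1.68192e+02  7.82260e+01 -1.40000e-02] 0.71
[ 616.7088634  -168.6853186    78.22595718] -0.015487138094634771
top [(0.68, [383.5, 196.7]), (0.83, [111.1, 263.6])] [385.19133669 188.28858943]
scene [(0.65, [201.3, 156.2]), (0.35, [311.5, 185.6])] [208.26847342 157.09087391]
```

View pics/w4.png

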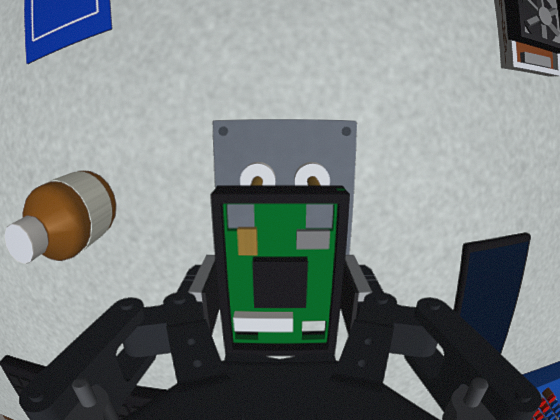

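>>> servo_tool(steps=[{"hand": 50,"dp": [1.3,2.6,0],"yaw": 0},{"hand": 50,"dp": [0,0,3],"yaw": 0},{"hand": 50,"dp": [0,0,4],"yaw": 0},{"hand": 50,"dp": [0,0,4],"yaw": 0},{"hand": 50,"dp": [0,0,3],"yaw": 0},{"hand": 50,"dp": [0,0,3],"yaw": 0},{"hand": 50,"dp": [0,0,2],"yaw": 0},{"hand": 50,"dp": [0,0,0],"yaw": 0}])

```text
t: 9.25
tcp_pos: [614.2, -165.7, 48.4]
ee_rot: [0.008, 1.0, 0.0, -0.0]
force: [-0.2, 0.1, -1.5]
grip_width: 0.644
gripper_force: 33.0
```

Run:
```python
from h import *
s=get_state();print(pose()[0],s["force"],s["moment"])
i,im=wshot()
c=im[180:360,200:360];cv2.imwrite("pics/w5.png",cv2.resize(c,None,fx=3.3,fy=3.3,interpolation=cv2.INTER_CUBIC)[...,::-1])
```

```text
[ 614.17559754 -165.68760722   48.37346401] [-0.21525694  0.07522278 -1.5075645 ] [-0.00271099  0.04181187  0.01586745]
```

View pics/w5.png

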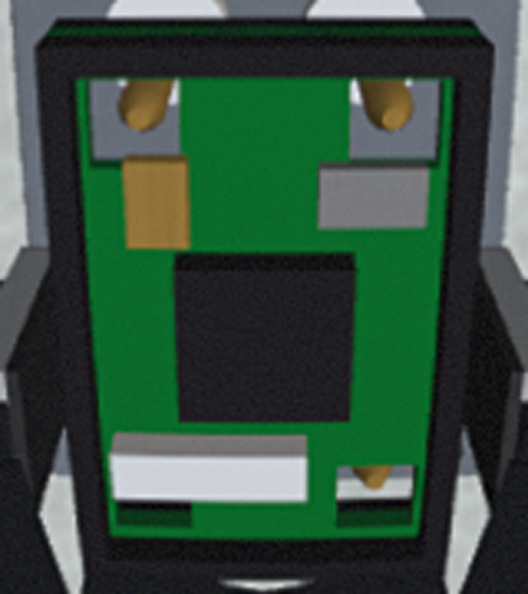

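The posts have entered the holes and look centred, with no contact force. I'll keep lowering.

>>> servo_tool(steps=[{"hand": 50,"dp": [0,0,6],"yaw": 0},{"hand": 50,"dp": [0,0,6],"yaw": 0},{"hand": 50,"dp": [0,0,6],"yaw": 0},{"hand": 50,"dp": [0,0,6],"yaw": 0},{"hand": 50,"dp": [0,0,5],"yaw": 0},{"hand": 50,"dp": [0,0,3],"yaw": 0},{"hand": 50,"dp": [0,0,1.5],"yaw": 0},{"hand": 50,"dp": [0,0,0],"yaw": 0}])

```text
t: 10.1
tcp_pos: [614.3, -165.7, 15.1]
ee_rot: [0.008, 1.0, 0.0, -0.0]
force: [0.1, 0.5, -2.2]
grip_width: 0.649
gripper_force: 33.0
```

>>> servo_tool(steps=[{"hand": 50,"dp": [0,0,0.5],"yaw": 0},{"hand": 50,"dp": [0,0,0.5],"yaw": 0},{"hand": 50,"dp": [0,0,0.5],"yaw": 0},{"hand": 50,"dp": [0,0,0.5],"yaw": 0},{"hand": 50,"dp": [0,0,0.3],"yaw": 0},{"hand": 50,"dp": [0,0,0],"yaw": 0},{"hand": 50,"dp": [0,0,0],"yaw": 0},{"hand": 50,"dp": [0,0,0],"yaw": 0}])

```text
t: 10.9
tcp_pos: [614.4, -165.7, 13.0]
ee_rot: [0.008, 1.0, -0.0, 0.0]
force: [0.3, 0.3, -1.9]
grip_width: 0.649
gripper_force: 33.0
```

>>> servo_tool(steps=[{"hand": 50,"dp": [0,0,0.4],"yaw": 0},{"hand": 50,"dp": [0,0,0.4],"yaw": 0},{"hand": 50,"dp": [0,0,0.4],"yaw": 0},{"hand": 50,"dp": [0,0,0],"yaw": 0},{"hand": 50,"dp": [0,0,0],"yaw": 0},{"hand": 50,"dp": [0,0,0],"yaw": 0},{"hand": 50,"dp": [0,0,0],"yaw": 0},{"hand": 50,"dp": [0,0,0],"yaw": 0}])

```text
t: 11.7
tcp_pos: [614.4, -165.7, 11.8]
ee_rot: [0.008, 1.0, -0.0, -0.0]
force: [-0.3, 0.5, -0.5]
grip_width: 0.649
gripper_force: 33.1
```

>>> servo_tool(steps=[{"hand": 50,"dp": [0,0,0.3],"yaw": 0},{"hand": 50,"dp": [0,0,0],"yaw": 0},{"hand": 50,"dp": [0,0,0],"yaw": 0},{"hand": 62,"dp": [0,0,0],"yaw": 0},{"hand": 70,"dp": [0,0,0],"yaw": 0},{"hand": 78,"dp": [0,0,0],"yaw": 0},{"hand": 78,"dp": [0,0,0],"yaw": 0},{"hand": 78,"dp": [0,0,0],"yaw": 0}])

```text
t: 12.5
tcp_pos: [614.5, -165.7, 11.4]
ee_rot: [0.008, 1.0, 0.0, 0.0]
force: [-0.8, -0.2, -0.4]
grip_width: 0.909
gripper_force: 0.0
```

>>> servo_tool(steps=[{"hand": 82,"dp": [0,0,-15],"yaw": 0},{"hand": 85,"dp": [0,0,-35],"yaw": 0},{"hand": 85,"dp": [0,0,-45],"yaw": 0},{"hand": 85,"dp": [0,0,-44],"yaw": 0},{"hand": 85,"dp": [-42,0,0],"yaw": 0},{"hand": 85,"dp": [-42,0,0],"yaw": 0},{"hand": 85,"dp": [0,0,0],"yaw": 0},{"hand": 85,"dp": [0,0,0],"yaw": 0}])

```text
t: 13.3
tcp_pos: [698.5, -166.8, 150.3]
ee_rot: [0.008, 1.0, 0.0, -0.0]
force: [0.3, 0.0, 0.4]
grip_width: 0.997
gripper_force: 0.0
```

Run:
```python
from h import *
s=get_state();print(pose(),s["force"],s["grip_width"])
i,im=wshot("w6")
wfit("chassis",i,[614.2,-165.3,3,-.015],3)
wfit("green_board_mid",i,[614.3,-165.3,22,-.015])
wfit("green_board_mid",i,[614.3,-165.3,22,-.015],22)
c=im[0:200,190:380];cv2.imwrite("pics/w6.png",cv2.resize(c,None,fx=3,fy=3,interpolation=cv2.INTER_CUBIC)[...,::-1])
```

```text
(array([ 698.49344735, -166.77052739,  150.34758742]), array([-0.99988728,  0.01501435,  0.        ]), array([0.01501441, 0.99988728, 0.        ])) [0.34506987 0.01466772 0.37559923] 0.9965951272956617
chassis [(0.82, [296.0, 132.0], 8978)] expected [280. 101.]
    [ 6.14397e+02 -1.64965e+02  3.00000e+00 -1.40000e-02] 0.65
green_board_mid [(0.75, [280.0, 100.0], 6432)] expected [280. 101.]
    [ 6.13672e+02 -1.65346e+02  2.16260e+01 -1.60000e-02] 0.48
green_board_mid [(0.75, [280.0, 100.0], 6432)] expected [280. 101.]
    [ 6.13677e+02 -1.65351e+02  2.20000e+01 -1.50000e-02] 0.49
```

View pics/w6.png

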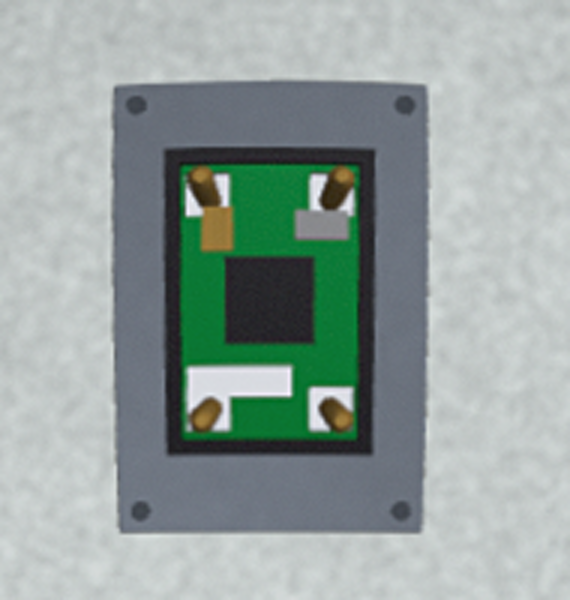

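The board is seated flat: all four posts show through its holes and it is centred on the plate. Now the heat sink.

>>> servo_tool(steps=[{"hand": 85,"dp": [24,40,0],"yaw": 0},{"hand": 85,"dp": [24,40,0],"yaw": 0},{"hand": 85,"dp": [24,40,0],"yaw": 0},{"hand": 85,"dp": [24,40,0],"yaw": 0},{"hand": 85,"dp": [24,40,0],"yaw": 0},{"hand": 85,"dp": [24,40,0],"yaw": 0},{"hand": 85,"dp": [24,40,0],"yaw": 0},{"hand": 85,"dp": [24,40,0],"yaw": 0}])

```text
t: 14.3
tcp_pos: [509.6, 156.9, 151.3]
ee_rot: [0.008, 1.0, 0.0, 0.0]
force: [0.9, 0.2, 0.1]
grip_width: 0.996
gripper_force: 0.0
```

>>> servo_tool(steps=[{"hand": 85,"dp": [24,40,0],"yaw": 0},{"hand": 85,"dp": [24,40,0],"yaw": 0},{"hand": 85,"dp": [24,40,0],"yaw": 0},{"hand": 85,"dp": [22.7,39.5,0],"yaw": 0},{"hand": 85,"dp": [0,0,0],"yaw": -6.8},{"hand": 85,"dp": [0,0,0],"yaw": -6.8},{"hand": 85,"dp": [0,0,0],"yaw": 0},{"hand": 85,"dp": [0,0,0],"yaw": 0}])

```text
t: 15.1
tcp_pos: [418.9, 316.4, 150.9]
ee_rot: [-0.109, 0.994, 0.0, 0.0]
force: [0.3, -0.5, -0.7]
grip_width: 0.998
gripper_force: 0.0
```

Run:
```python
from h import *
i,im=wshot("w7")
wfit("heatsink_mid",i,[419,317,8,.222])
r=wfit("heatsink_mid",i,[419,317,8,.222],8)
p=r[3];print(pose()[0],tool_delta([p[0],p[1],2],p[3]))
```

```text
heatsink_mid [(0.7, [280.0, 187.0], 7864)] expected [280. 195.]
    [4.16675e+02 3.16810e+02 7.86700e+00 2.68000e-01] 0.53
heatsink_mid [(0.7, [280.0, 187.0], 7864)] expected [280. 195.]
    [4.16645e+02 3.16803e+02 8.00000e+00 2.68000e-01] 0.53
[419.32757518 316.37147826 150.6631149 ] (array([  2.5,   1.1, 148.7]), np.float64(-2.81))
```

>>> servo_tool(steps=[{"hand": 85,"dp": [0,0,0],"yaw": -2.8},{"hand": 85,"dp": [2.5,1.1,35],"yaw": 0},{"hand": 85,"dp": [0,0,40],"yaw": 0},{"hand": 85,"dp": [0,0,35],"yaw": 0},{"hand": 85,"dp": [0,0,20],"yaw": 0},{"hand": 85,"dp": [0,0,10],"yaw": 0},{"hand": 85,"dp": [0,0,8],"yaw": 0},{"hand": 85,"dp": [0,0,0],"yaw": 0}])

```text
t: 16.05
tcp_pos: [416.6, 317.1, 2.2]
ee_rot: [-0.135, 0.991, -0.0, -0.0]
force: [-0.8, 0.2, 0.8]
grip_width: 0.995
gripper_force: 0.0
```

>>> servo_tool(steps=[{"hand": 60,"dp": [0,0,0],"yaw": 0},{"hand": 60,"dp": [0,0,0],"yaw": 0},{"hand": 50,"dp": [0,0,0],"yaw": 0},{"hand": 50,"dp": [0,0,0],"yaw": 0},{"hand": 50,"dp": [0,0,0],"yaw": 0},{"hand": 50,"dp": [0,0,0],"yaw": 0},{"hand": 50,"dp": [0,0,0],"yaw": 0},{"hand": 50,"dp": [0,0,0],"yaw": 0}], grip_force=45)

```text
t: 16.85
tcp_pos: [417.5, 317.5, 4.0]
ee_rot: [-0.135, 0.991, 0.0, 0.001]
force: [-1.1, -1.1, 6.0]
grip_width: 0.638
gripper_force: 47.5
```

>>> servo_tool(steps=[{"hand": 50,"dp": [0,0,-10],"yaw": 0},{"hand": 50,"dp": [0,0,-30],"yaw": 0},{"hand": 50,"dp": [0,0,-40],"yaw": 0},{"hand": 50,"dp": [0,0,-30],"yaw": 0},{"hand": 50,"dp": [0,0,0],"yaw": 8.2},{"hand": 50,"dp": [0,0,0],"yaw": 8.2},{"hand": 50,"dp": [0,-20,0],"yaw": 0},{"hand": 50,"dp": [-18.5,-40,0],"yaw": 0}])

```text
t: 17.65
tcp_pos: [432.4, 258.2, 113.2]
ee_rot: [0.005, 1.0, 0.001, -0.0]
force: [0.7, -0.4, -2.5]
grip_width: 0.64
gripper_force: 48.8
```

>>> servo_tool(steps=[{"hand": 50,"dp": [-18.5,-43,0],"yaw": 0},{"hand": 50,"dp": [-18.5,-43,0],"yaw": 0},{"hand": 50,"dp": [-18.5,-43,0],"yaw": 0},{"hand": 50,"dp": [-18.5,-43,0],"yaw": 0},{"hand": 50,"dp": [-18.5,-43,0],"yaw": 0},{"hand": 50,"dp": [-18.5,-43,0],"yaw": 0},{"hand": 50,"dp": [-18.5,-43,0],"yaw": 0},{"hand": 50,"dp": [-18.5,-43,0],"yaw": 0}])

```text
t: 18.45
tcp_pos: [577.1, -91.0, 113.3]
ee_rot: [0.008, 1.0, 0.0, 0.0]
force: [0.8, 0.2, -2.3]
grip_width: 0.636
gripper_force: 48.8
```

>>> servo_tool(steps=[{"hand": 50,"dp": [-18.5,-38,0],"yaw": 0},{"hand": 50,"dp": [-18.5,-37,0],"yaw": 0},{"hand": 50,"dp": [0,0,0],"yaw": 0},{"hand": 50,"dp": [0,0,0],"yaw": 0},{"hand": 50,"dp": [0,0,0],"yaw": 0},{"hand": 50,"dp": [0,0,0],"yaw": 0},{"hand": 50,"dp": [0,0,0],"yaw": 0},{"hand": 50,"dp": [0,0,0],"yaw": 0}])

```text
t: 19.25
tcp_pos: [612.4, -164.0, 112.7]
ee_rot: [0.007, 1.0, 0.0, 0.0]
force: [0.1, 0.1, -2.8]
grip_width: 0.635
gripper_force: 48.9
```

Run:
```python
from h import *
p,tx,ty=pose();print(p,tx);a=np.arctan2(-tx[1],-tx[0]);b=p+[0,0,5]
i,im=wshot("w8")
wfit("heatsink_mid",i,[*b,a])
wfit("heatsink_mid",i,[*b,a],b[2])
```

```text
[ 612.43460354 -163.95303519  112.71957182] [-0.99989667  0.01437508  0.        ]
heatsink_mid [(0.94, [277.0, 243.0], 25691)] expected [279. 274.]
    [ 6.11288e+02 -1.63629e+02  1.15136e+02 -1.30000e-02] 1.42
heatsink_mid [(0.94, [277.0, 243.0], 25691)] expected [279. 274.]
    [ 6.11088e+02 -1.63639e+02  1.17720e+02 -1.30000e-02] 1.41
```

View pics/w8.png

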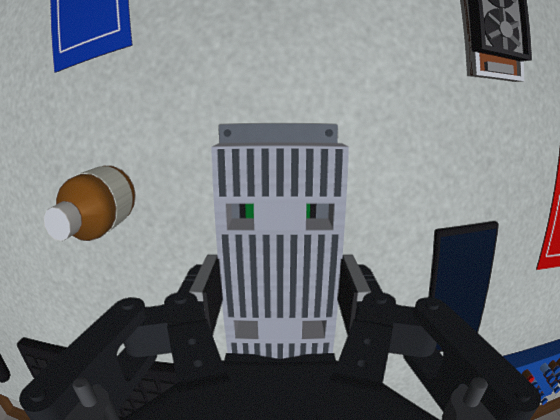

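Run:
```python
from h import *
p,tx,ty=pose();i=eyes.camera_info("wrist")
uv=np.array([[240.5,216.5],[320.5,216.5],[246.5,329],[314,329]])
im=cv2.imread("pics/w8.png",0)
print(im[196:236,262:263].ravel()[:3]); print("col230",im[196:236,230].tolist()); print("col330",im[196:236,330].tolist());print("row225",im[225,220:262].tolist(),im[225,300:342].tolist())
print("col240",im[312:345,240].tolist())
L=np.array([[-30,17],[-30,-17],[30,17],[30,-17]])
def res(q,z):
    c,s=np.cos(q[2]),np.sin(q[2]);P=np.c_[L@np.array([[c,s],[-s,c]])+q[:2],np.full(4,z)]
    return proj(P,i,1)-uv
for dz in(11,13,15):
    for o in(1,):
        r=least_squares(lambda q:res(q,p[2]+dz).ravel(),[611,-164,-.014]);print(dz,np.round(r.x,3),np.round(res(r.x,p[2]+dz),1).tolist())
```

```text
[115 160 157]
col230 [160, 156, 157, 155, 154, 156, 152, 130, 97, 95, 97, 97, 98, 98, 99, 101, 99, 99, 98, 98, 100, 100, 98, 99, 96, 93, 90, 89, 86, 87, 87, 87, 83, 95, 134, 153, 152, 150, 152, 155]
col330 [158, 158, 156, 156, 155, 156, 148, 115, 59, 50, 55, 56, 55, 55, 59, 54, 55, 53, 52, 56, 57, 55, 53, 51, 56, 56, 60, 75, 81, 85, 88, 85, 84, 97, 135, 154, 152, 153, 153, 153]
row225 [152, 151, 150, 148, 150, 152, 139, 99, 93, 89, 87, 85, 90, 87, 87, 86, 89, 84, 86, 87, 87, 86, 86, 85, 87, 87, 88, 87, 88, 86, 87, 87, 82, 86, 130, 154, 158, 156, 153, 156, 156, 154] [154, 156, 155, 156, 156, 140, 91, 82, 87, 86, 84, 86, 87, 86, 86, 85, 86, 84, 84, 85, 87, 87, 89, 86, 85, 89, 87, 87, 88, 88, 85, 70, 62, 112, 154, 153, 150, 149, 151, 152, 152, 150]
col240 [83, 83, 84, 83, 105, 123, 156, 157, 117, 87, 89, 88, 90, 88, 88, 88, 88, 90, 89, 90, 89, 91, 88, 91, 86, 88, 118, 150, 155, 151, 157, 157, 154]
11 [ 6.13584e+02 -1.63791e+02 -1.80000e-02] [[79.7, 4.6], [-79.3, 4.4], [67.1, 2.9], [-67.3, 2.8]]
13 [ 6.12642e+02 -1.63782e+02 -1.80000e-02] [[80.3, 4.0], [-79.9, 3.8], [67.5, 3.9], [-67.7, 3.8]]
15 [ 6.11704e+02 -1.63774e+02 -1.80000e-02] [[81.0, 3.5], [-80.6, 3.3], [68.0, 5.0], [-68.2, 4.8]]
```

Run:
```python
from h import *
p,tx,ty=pose();i=eyes.camera_info("wrist")
uv=np.array([[240.4,216.3],[319.5,216.4],[246.5,328.8],[314,328.8]])
L=np.array([[-30,-17],[-30,17],[30,-17],[30,17]])
def res(q,z):
    c,s=np.cos(q[2]),np.sin(q[2]);P=np.c_[L@np.array([[c,s],[-s,c]])+q[:2],np.full(4,z)]
    return proj(P,i,1)-uv
for dz in(11,13,15):
        r=least_squares(lambda q:res(q,p[2]+dz).ravel(),[611,-164,-.014]);print(p,dz,np.round(r.x,3),np.round(res(r.x,p[2]+dz),1).tolist())
```

```text
[ 612.5032049  -164.44583349  112.59029695] 11 [ 6.11512e+02 -1.63907e+02 -1.20000e-02] [[-0.1, 0.2], [0.2, -0.1], [0.0, -0.0], [-0.2, -0.1]]
[ 612.5032049  -164.44583349  112.59029695] 13 [ 6.10571e+02 -1.63897e+02 -1.20000e-02] [[-0.7, -0.4], [0.8, -0.7], [-0.4, 1.0], [0.3, 0.8]]
[ 612.5032049  -164.44583349  112.59029695] 15 [ 6.09633e+02 -1.63886e+02 -1.20000e-02] [[-1.4, -1.1], [1.5, -1.3], [-0.9, 2.0], [0.8, 1.8]]
```

>>> servo_tool(steps=[{"hand": 50,"dp": [-2.9,-1.5,0],"yaw": 0},{"hand": 50,"dp": [0,0,20],"yaw": 0},{"hand": 50,"dp": [0,0,16],"yaw": 0},{"hand": 50,"dp": [0,0,8],"yaw": 0},{"hand": 50,"dp": [0,0,0],"yaw": 0},{"hand": 50,"dp": [0,0,0],"yaw": 0},{"hand": 50,"dp": [0,0,0],"yaw": 0},{"hand": 50,"dp": [0,0,0],"yaw": 0}])

```text
t: 20.2
tcp_pos: [616.0, -166.6, 69.4]
ee_rot: [0.008, 1.0, -0.0, 0.001]
force: [0.3, -0.2, -1.9]
grip_width: 0.64
gripper_force: 48.8
```

Run:
```python
from h import *
s=get_state();print(pose()[0],s["force"])
i,im=wshot()
c=im[180:360,200:360];cv2.imwrite("pics/w9.png",cv2.resize(c,None,fx=3.3,fy=3.3,interpolation=cv2.INTER_CUBIC)[...,::-1])
```

```text
[ 616.04706053 -166.6444216    69.39943284] [ 0.2764133  -0.1617924  -1.91893976]
```

View pics/w9.png

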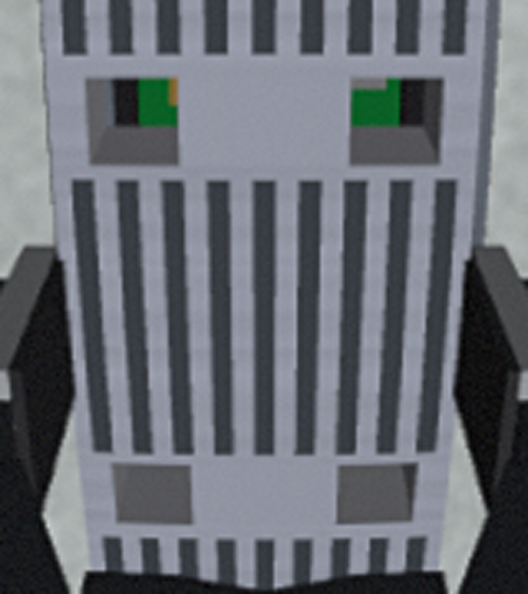

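Run:
```python
from h import *
for k in range(4):
    i,im=wshot(); T=i["world_to_cam"]; print(pose()[0].round(2),(-T[:3,:3].T@T[:3,3]).round(2))
p,tx,ty=pose();a=np.arctan2(-tx[1],-tx[0])
g=im.mean(2)
# hole edges from crop (px/3.3+200/180 ): outer top-surface edges
s=lambda x,y:[x/3.3+200-.35,y/3.3+180-.35]
uv=np.array([s((86.5+180)/2,(78+165)/2),s((350+442)/2,(78+165)/2),s((113+191)/2,(464+524)/2),s((337+415)/2,(464+524)/2)])
L=np.array([[-30,-17],[-30,17],[30,-17],[30,17]])
def res(q,z):
    c,s=np.cos(q[2]),np.sin(q[2]);P=np.c_[L@np.array([[c,s],[-s,c]])+q[:2],np.full(4,z)]
    return proj(P,i,1)-uv
for dz in(11,12):
    r=least_squares(lambda q:res(q,p[2]+dz).ravel(),[614,-165,-.014]);print(p,dz,np.round(r.x,3),np.round(res(r.x,p[2]+dz),1).tolist())
wfit("chassis",i,[614.2,-165.3,3,-.015],3)
```

```text
[ 615.82 -166.53   69.16] [ 540.86 -165.1   211.63]
[ 615.7  -166.49   69.02] [ 540.77 -165.06  211.5 ]
[ 615.61 -166.47   68.88] [ 540.69 -165.03  211.38]
[ 615.53 -166.42   68.76] [ 540.62 -165.    211.26]
[ 615.53057983 -166.4151142    68.75889948] 11 [ 6.14771e+02 -1.66065e+02 -1.60000e-02] [[0.1, 0.3], [-0.2, 0.3], [0.3, -0.5], [-0.3, -0.4]]
[ 615.53057983 -166.4151142    68.75889948] 12 [ 6.14298e+02 -1.66058e+02 -1.60000e-02] [[-0.2, -0.0], [0.1, 0.0], [0.1, -0.0], [-0.1, 0.0]]
chassis [(0.62, [292.0, 134.0], 3430)] expected [281. 222.]
    [ 6.14803e+02 -1.64932e+02  3.00000e+00 -5.00000e-03] 2.11
```

>>> servo_tool(steps=[{"hand": 50,"dp": [0,0.5,0],"yaw": 0},{"hand": 50,"dp": [0,0,0],"yaw": 0},{"hand": 50,"dp": [0,0,0],"yaw": 0},{"hand": 50,"dp": [0,0,4],"yaw": 0},{"hand": 50,"dp": [0,0,4],"yaw": 0},{"hand": 50,"dp": [0,0,2],"yaw": 0},{"hand": 50,"dp": [0,0,2],"yaw": 0},{"hand": 50,"dp": [0,0,2],"yaw": 0}])

```text
t: 21.3
tcp_pos: [615.3, -165.9, 54.2]
ee_rot: [0.008, 1.0, 0.0, -0.0]
force: [-0.3, 1.0, -3.1]
grip_width: 0.642
gripper_force: 48.9
```

Run:
```python
from h import *
i,im=wshot()
s=get_state();print(pose()[0],s["force"],s["moment"])
c=im[180:360,200:360];cv2.imwrite("pics/w10.png",cv2.resize(c,None,fx=3.3,fy=3.3,interpolation=cv2.INTER_CUBIC)[...,::-1])
```

```text
[ 615.22082586 -165.81990265   53.92891791] [-0.55612138  0.26015264 -2.29821799] [0.01607501 0.01712459 0.00400495]
```

View pics/w10.png

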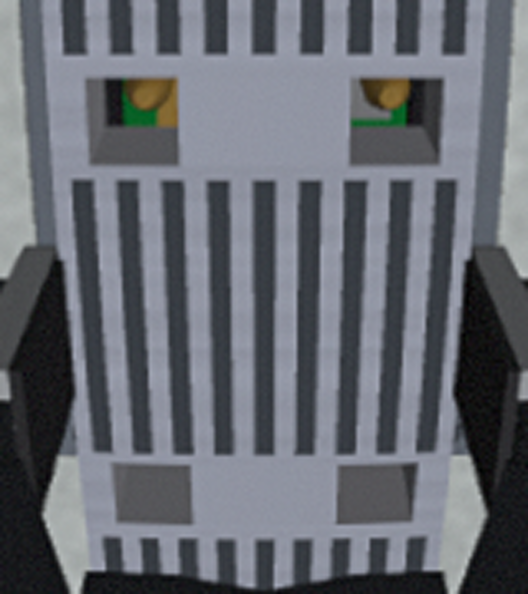

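>>> servo_tool(steps=[{"hand": 50,"dp": [0,0,4],"yaw": 0},{"hand": 50,"dp": [0,0,4],"yaw": 0},{"hand": 50,"dp": [0,0,4],"yaw": 0},{"hand": 50,"dp": [0,0,3],"yaw": 0},{"hand": 50,"dp": [0,0,1.5],"yaw": 0},{"hand": 50,"dp": [0,0,0],"yaw": 0},{"hand": 50,"dp": [0,0,0],"yaw": 0},{"hand": 50,"dp": [0,0,0],"yaw": 0}])

```text
t: 22.15
tcp_pos: [615.6, -165.9, 38.2]
ee_rot: [0.008, 1.0, -0.0, 0.0]
force: [0.0, 0.3, -1.9]
grip_width: 0.639
gripper_force: 48.9
```

>>> servo_tool(steps=[{"hand": 50,"dp": [0,0,0.4],"yaw": 0},{"hand": 50,"dp": [0,0,0.4],"yaw": 0},{"hand": 50,"dp": [0,0,0.4],"yaw": 0},{"hand": 50,"dp": [0,0,0.4],"yaw": 0},{"hand": 50,"dp": [0,0,0],"yaw": 0},{"hand": 50,"dp": [0,0,0],"yaw": 0},{"hand": 50,"dp": [0,0,0],"yaw": 0},{"hand": 50,"dp": [0,0,0],"yaw": 0}])

```text
t: 22.95
tcp_pos: [615.4, -165.9, 36.4]
ee_rot: [0.008, 1.0, -0.0, -0.0]
force: [-0.0, 0.8, -1.8]
grip_width: 0.637
gripper_force: 48.9
```

>>> servo_tool(steps=[{"hand": 50,"dp": [0,0,0.4],"yaw": 0},{"hand": 50,"dp": [0,0,0.4],"yaw": 0},{"hand": 50,"dp": [0,0,0.4],"yaw": 0},{"hand": 50,"dp": [0,0,0.4],"yaw": 0},{"hand": 50,"dp": [0,0,0.2],"yaw": 0},{"hand": 50,"dp": [0,0,0],"yaw": 0},{"hand": 50,"dp": [0,0,0],"yaw": 0},{"hand": 50,"dp": [0,0,0],"yaw": 0}])

```text
t: 23.75
tcp_pos: [615.4, -165.9, 34.6]
ee_rot: [0.008, 1.0, -0.0, 0.0]
force: [0.5, 0.1, -1.3]
grip_width: 0.637
gripper_force: 48.9
```

>>> servo_tool(steps=[{"hand": 50,"dp": [0,0,0.2],"yaw": 0},{"hand": 50,"dp": [0,0,0.2],"yaw": 0},{"hand": 50,"dp": [0,0,0],"yaw": 0},{"hand": 50,"dp": [0,0,0],"yaw": 0},{"hand": 50,"dp": [0,0,0],"yaw": 0},{"hand": 50,"dp": [0,0,0],"yaw": 0},{"hand": 50,"dp": [0,0,0],"yaw": 0},{"hand": 50,"dp": [0,0,0],"yaw": 0}])

```text
t: 24.55
tcp_pos: [615.4, -165.9, 34.2]
ee_rot: [0.008, 1.0, 0.0, 0.0]
force: [0.1, -0.2, -2.0]
grip_width: 0.635
gripper_force: 48.9
```

>>> servo_tool(steps=[{"hand": 50,"dp": [0,0,0.2],"yaw": 0},{"hand": 50,"dp": [0,0,0.2],"yaw": 0},{"hand": 50,"dp": [0,0,0.2],"yaw": 0},{"hand": 50,"dp": [0,0,0],"yaw": 0},{"hand": 50,"dp": [0,0,0],"yaw": 0},{"hand": 50,"dp": [0,0,0],"yaw": 0},{"hand": 50,"dp": [0,0,0],"yaw": 0},{"hand": 50,"dp": [0,0,0],"yaw": 0}])

```text
t: 25.35
tcp_pos: [615.4, -165.9, 34.0]
ee_rot: [0.008, 1.0, -0.0, 0.0]
force: [-2.7, 1.1, 5.6]
grip_width: 0.641
gripper_force: 49.6
```

>>> servo_tool(steps=[{"hand": 50,"dp": [0,0,0.2],"yaw": 0},{"hand": 50,"dp": [0,0,0.2],"yaw": 0},{"hand": 50,"dp": [0,0,0.1],"yaw": 0},{"hand": 50,"dp": [0,0,0],"yaw": 0},{"hand": 50,"dp": [0,0,0],"yaw": 0},{"hand": 50,"dp": [0,0,0],"yaw": 0},{"hand": 50,"dp": [0,0,0],"yaw": 0},{"hand": 50,"dp": [0,0,0],"yaw": 0}])

```text
t: 26.15
tcp_pos: [615.5, -165.9, 34.0]
ee_rot: [0.008, 1.0, -0.0, 0.0]
force: [-3.7, 2.6, 8.5]
grip_width: 0.639
gripper_force: 50.0
```

>>> servo_tool(steps=[{"hand": 60,"dp": [0,0,0],"yaw": 0},{"hand": 68,"dp": [0,0,0],"yaw": 0},{"hand": 78,"dp": [0,0,0],"yaw": 0},{"hand": 78,"dp": [0,0,0],"yaw": 0},{"hand": 82,"dp": [0,0,-10],"yaw": 0},{"hand": 85,"dp": [0,0,-20],"yaw": 0},{"hand": 85,"dp": [0,0,-45],"yaw": 0},{"hand": 85,"dp": [0,0,-41],"yaw": 0}])

```text
t: 26.95
tcp_pos: [615.0, -165.7, 150.7]
ee_rot: [0.008, 1.0, 0.0, -0.0]
force: [1.2, -0.3, 0.3]
grip_width: 0.998
gripper_force: 0.0
```

>>> servo_tool(steps=[{"hand": 85,"dp": [-42,0,0],"yaw": 0},{"hand": 85,"dp": [-42,0,0],"yaw": 0},{"hand": 85,"dp": [0,0,0],"yaw": 0},{"hand": 85,"dp": [0,0,0],"yaw": 0},{"hand": 85,"dp": [0,0,0],"yaw": 0},{"hand": 85,"dp": [0,0,0],"yaw": 0},{"hand": 85,"dp": [0,0,0],"yaw": 0},{"hand": 85,"dp": [0,0,0],"yaw": 0}])

```text
t: 27.75
tcp_pos: [699.0, -167.3, 149.6]
ee_rot: [0.008, 1.0, -0.0, 0.0]
force: [-0.7, 0.1, -1.2]
grip_width: 0.995
gripper_force: 0.0
```

Run:
```python
from h import *
print(pose())
i,im=wshot()
wfit("heatsink_mid",i,[614.3,-165.3,38,-.015])
c=im[0:200,190:380];cv2.imwrite("pics/w11.png",cv2.resize(c,None,fx=3,fy=3,interpolation=cv2.INTER_CUBIC)[...,::-1])
```

```text
(array([ 698.96282247, -167.28897775,  149.62839582]), array([-0.99987423,  0.01585935,  0.        ]), array([0.01585937, 0.99987423, 0.        ]))
heatsink_mid [(0.65, [280.0, 98.0], 10877), (0.53, [106.0, 91.0], 3941)] expected [280.  99.]
    [ 6.14370e+02 -1.65542e+02  3.85020e+01 -1.30000e-02] 0.42
```

View pics/w11.png

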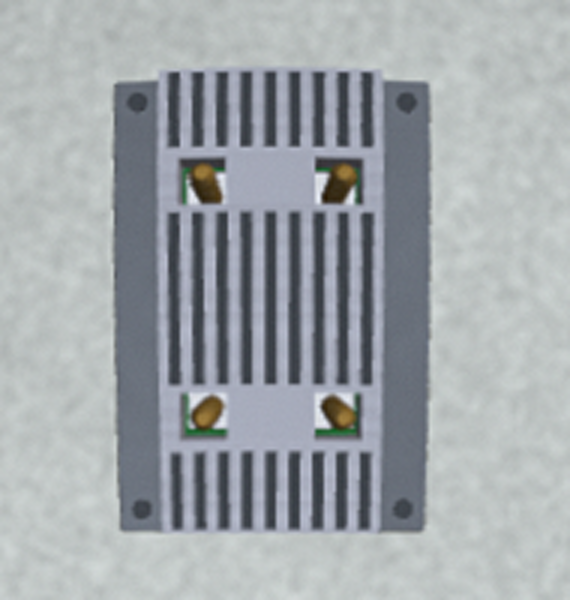

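The heat sink is seated: the four posts show in its holes and the fit puts its centre at z≈38. Now the fan.

>>> servo_tool(steps=[{"hand": 85,"dp": [33,23,0],"yaw": 0},{"hand": 85,"dp": [33,23,0],"yaw": 0},{"hand": 85,"dp": [33,23,0],"yaw": 0},{"hand": 85,"dp": [33,23,0],"yaw": 0},{"hand": 85,"dp": [33,23,0],"yaw": 0},{"hand": 85,"dp": [33,23,0],"yaw": 0},{"hand": 85,"dp": [33,23,0],"yaw": 0},{"hand": 85,"dp": [33,23,0],"yaw": 0}])

```text
t: 28.65
tcp_pos: [436.9, 21.7, 149.3]
ee_rot: [0.008, 1.0, 0.0, 0.0]
force: [0.4, 0.3, 0.4]
grip_width: 0.996
gripper_force: 0.0
```

>>> servo_tool(steps=[{"hand": 85,"dp": [2,0,0],"yaw": -1},{"hand": 85,"dp": [0,0,0],"yaw": 0},{"hand": 85,"dp": [0,0,0],"yaw": 0},{"hand": 85,"dp": [0,0,0],"yaw": 0},{"hand": 85,"dp": [0,0,0],"yaw": 0},{"hand": 85,"dp": [0,0,0],"yaw": 0},{"hand": 85,"dp": [0,0,0],"yaw": 0},{"hand": 85,"dp": [0,0,0],"yaw": 0}])

```text
t: 29.45
tcp_pos: [436.4, 20.8, 149.0]
ee_rot: [-0.001, 1.0, 0.0, -0.0]
force: [-0.0, 0.6, -0.5]
grip_width: 0.995
gripper_force: 0.0
```

Run:
```python
from h import *
i,im=wshot("w12")
wfit("fan_mid",i,[436,20,24,0.002])
r=wfit("fan_mid",i,[436,20,24,.002],24)
p=r[3];print(pose()[0],tool_delta([p[0]+1,p[1],13.7],p[3]))
```

```text
fan_mid [(0.93, [282.0, 199.0], 6638)] expected [278. 200.]
    [4.36499e+02 2.15240e+01 2.39610e+01 1.40000e-02] 0.45
fan_mid [(0.93, [282.0, 199.0], 6638)] expected [278. 200.]
    [4.36489e+02 2.15240e+01 2.40000e+01 1.40000e-02] 0.45
[436.31939565  20.91605617 149.07442575] (array([ -1.2,   0.6, 135.4]), np.float64(-0.69))
```

>>> servo_tool(steps=[{"hand": 85,"dp": [-1.2,0.6,30],"yaw": 0},{"hand": 85,"dp": [0,0,35],"yaw": -0.7},{"hand": 85,"dp": [0,0,35],"yaw": 0},{"hand": 85,"dp": [0,0,20],"yaw": 0},{"hand": 85,"dp": [0,0,10],"yaw": 0},{"hand": 85,"dp": [0,0,4.6],"yaw": 0},{"hand": 85,"dp": [0,0,0],"yaw": 0},{"hand": 85,"dp": [0,0,0],"yaw": 0}])

```text
t: 30.4
tcp_pos: [438.4, 21.4, 15.3]
ee_rot: [-0.007, 1.0, -0.0, 0.001]
force: [0.7, -0.1, -0.7]
grip_width: 0.995
gripper_force: 0.0
```

>>> servo_tool(steps=[{"hand": 60,"dp": [0,0,0],"yaw": 0},{"hand": 60,"dp": [0,0,0],"yaw": 0},{"hand": 50,"dp": [0,0,0],"yaw": 0},{"hand": 50,"dp": [0,0,0],"yaw": 0},{"hand": 50,"dp": [0,0,0],"yaw": 0},{"hand": 50,"dp": [0,0,0],"yaw": 0},{"hand": 50,"dp": [0,0,0],"yaw": 0},{"hand": 50,"dp": [0,0,0],"yaw": 0}], grip_force=35)

```text
t: 31.2
tcp_pos: [438.1, 21.4, 15.4]
ee_rot: [-0.007, 1.0, -0.0, 0.001]
force: [-1.5, 0.1, 7.4]
grip_width: 0.639
gripper_force: 36.6
```

>>> servo_tool(steps=[{"hand": 50,"dp": [0,0,-10],"yaw": 0},{"hand": 50,"dp": [0,0,-30],"yaw": 0},{"hand": 50,"dp": [0,0,-45],"yaw": 0},{"hand": 50,"dp": [0,0,-45],"yaw": 0},{"hand": 50,"dp": [0,0,-5],"yaw": -5.3},{"hand": 50,"dp": [0,0,0],"yaw": 0},{"hand": 50,"dp": [-3.2,-40,0],"yaw": 0},{"hand": 50,"dp": [-3.2,-44,0],"yaw": 0}])

```text
t: 32.0
tcp_pos: [451.8, -60.8, 148.8]
ee_rot: [-0.054, 0.999, 0.0, -0.001]
force: [2.2, -0.3, -1.3]
grip_width: 0.644
gripper_force: 38.5
```

>>> servo_tool(steps=[{"hand": 50,"dp": [-3.2,-44,0],"yaw": 0},{"hand": 50,"dp": [-3.2,-44,0],"yaw": 0},{"hand": 50,"dp": [-3.2,-44,0],"yaw": 0},{"hand": 50,"dp": [-3.2,-44,0],"yaw": 0},{"hand": 50,"dp": [-3.2,-44,0],"yaw": 0},{"hand": 50,"dp": [-3.2,-46,0],"yaw": 0},{"hand": 50,"dp": [0,0,0],"yaw": 0},{"hand": 50,"dp": [0,0,0],"yaw": 0}])

```text
t: 32.8
tcp_pos: [498.9, -323.8, 147.6]
ee_rot: [-0.052, 0.999, 0.001, -0.001]
force: [0.2, 0.8, -1.4]
grip_width: 0.646
gripper_force: 38.6
```

>>> servo_tool(steps=[{"hand": 50,"dp": [0,0,0],"yaw": 0},{"hand": 50,"dp": [0,0,0],"yaw": 0},{"hand": 50,"dp": [0,0,0],"yaw": 0},{"hand": 50,"dp": [0,0,0],"yaw": 0},{"hand": 50,"dp": [0,0,0],"yaw": 0},{"hand": 50,"dp": [0,0,0],"yaw": 0},{"hand": 50,"dp": [0,0,0],"yaw": 0},{"hand": 50,"dp": [0,0,0],"yaw": 0}])

```text
t: 33.6
tcp_pos: [500.2, -323.8, 149.5]
ee_rot: [-0.053, 0.999, -0.0, 0.0]
force: [0.8, -0.7, -1.2]
grip_width: 0.645
gripper_force: 38.6
```

Run:
```python
from h import *
p,tx,ty=pose();print(p,tx);a=np.arctan2(-tx[1],-tx[0]);b=p+[0,0,9]
i,im=wshot("w13")
wfit("blue_pad",i,[417,-333,1.5,.106])
q=wfit("blue_pad",i,[417,-333,1.5,.106],1.5)[3]
f=wfit("fan_mid",i,[*b,a])[3]
d=q[:2]-f[:2];t=f[3]-q[3]
print("yaw",np.degrees(t),"move tool before turn",d@tx[:2],d@ty[:2], "fan-tcp",f[:3]-p)
```

```text
[ 500.20826127 -323.77451506  149.4881165 ] [-0.99432634 -0.10637264  0.        ]
blue_pad [(0.91, [281.0, 101.0], 13048)] expected [279. 102.]
    [ 4.17214e+02 -3.31974e+02  1.44400e+00  1.18000e-01] 0.52
blue_pad [(0.91, [281.0, 101.0], 13048)] expected [279. 102.]
    [ 4.17216e+02 -3.31975e+02  1.50000e+00  1.18000e-01] 0.52
fan_mid [(0.73, [282.0, 264.0], 21190)] expected [279. 278.]
    [ 4.99254e+02 -3.23480e+02  1.57666e+02  1.06000e-01] 0.63
yaw -0.7055336317838158 move tool before turn 82.47681565150884 0.28029532547013575 fan-tcp [-0.95395428  0.2941086   8.1776796 ]
```

>>> servo_tool(steps=[{"hand": 50,"dp": [41.3,0.3,0],"yaw": 0},{"hand": 50,"dp": [41.2,0,0],"yaw": -0.6},{"hand": 50,"dp": [0,0,35],"yaw": 0},{"hand": 50,"dp": [0,0,40],"yaw": 0},{"hand": 50,"dp": [0,0,30],"yaw": 0},{"hand": 50,"dp": [0,0,10],"yaw": 0},{"hand": 50,"dp": [0,0,0],"yaw": 0},{"hand": 50,"dp": [0,0,0],"yaw": 0}])

```text
t: 34.6
tcp_pos: [418.9, -332.9, 35.6]
ee_rot: [-0.059, 0.998, -0.001, 0.001]
force: [-0.1, 0.1, -0.2]
grip_width: 0.647
gripper_force: 38.6
```

>>> servo_tool(steps=[{"hand": 50,"dp": [0,0,0],"yaw": 0},{"hand": 50,"dp": [0,0,0],"yaw": 0},{"hand": 50,"dp": [0,0,0],"yaw": 0},{"hand": 50,"dp": [0,0,0],"yaw": 0},{"hand": 50,"dp": [0,0,0],"yaw": 0},{"hand": 50,"dp": [0,0,0],"yaw": 0},{"hand": 50,"dp": [0,0,0],"yaw": 0},{"hand": 50,"dp": [0,0,0],"yaw": 0}])

```text
t: 35.4
tcp_pos: [418.1, -332.2, 34.4]
ee_rot: [-0.058, 0.998, 0.0, -0.0]
force: [-0.9, -0.0, -0.9]
grip_width: 0.641
gripper_force: 38.6
```

Run:
```python
from h import *
p,tx,ty=pose();print(p,tx,get_state()["force"]);a=np.arctan2(-tx[1],-tx[0]);b=p+[0,0,9]
i,im=wshot("w14")
f=wfit("fan_mid",i,[*b,a])[3]
q=wfit("blue_pad",i,[417.2,-332,1.5,.118],1.5)[3]
```

```text
[ 418.0785581  -332.20459541   34.41926513] [-0.99315956 -0.11676514  0.        ] [-0.90501999 -0.01807305 -0.94663827]
fan_mid [(0.79, [283.0, 262.0], 21449)] expected [279. 278.]
    [ 4.16697e+02 -3.31926e+02  4.33890e+01  1.21000e-01] 0.68
blue_pad [(0.98, [280.0, 162.0], 8445), (0.74, [539.0, 416.0], 96)] expected [279. 242.]
    [ 4.17251e+02 -3.31717e+02  1.50000e+00  1.18000e-01] 1.95
```

View pics/w14.png

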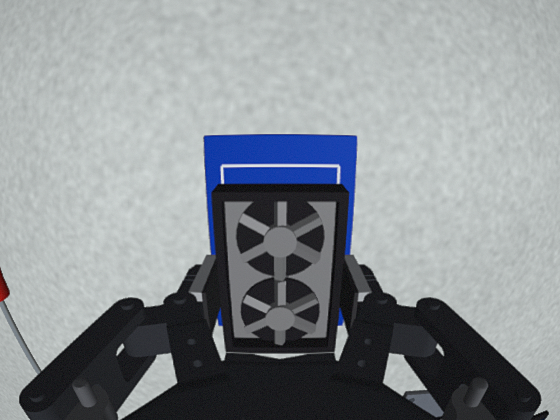

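The fan hangs centred over the blue pad, and the white outline's end shows at row 167 between columns 222 and 339. I'll lower it.

>>> servo_tool(steps=[{"hand": 50,"dp": [0,0,10],"yaw": 0},{"hand": 50,"dp": [0,0,9],"yaw": 0},{"hand": 50,"dp": [0,0,6],"yaw": 0},{"hand": 50,"dp": [0,0,3.5],"yaw": 0},{"hand": 50,"dp": [0,0,1],"yaw": 0},{"hand": 50,"dp": [0,0,0],"yaw": 0},{"hand": 50,"dp": [0,0,0],"yaw": 0},{"hand": 50,"dp": [0,0,0],"yaw": 0}])

```text
t: 36.35
tcp_pos: [418.3, -332.4, 5.3]
ee_rot: [-0.059, 0.998, -0.0, 0.0]
force: [-0.2, -0.4, -1.3]
grip_width: 0.646
gripper_force: 38.6
```

>>> servo_tool(steps=[{"hand": 50,"dp": [0,0,0.4],"yaw": 0},{"hand": 50,"dp": [0,0,0.4],"yaw": 0},{"hand": 50,"dp": [0,0,0.4],"yaw": 0},{"hand": 50,"dp": [0,0,0.3],"yaw": 0},{"hand": 50,"dp": [0,0,0],"yaw": 0},{"hand": 50,"dp": [0,0,0],"yaw": 0},{"hand": 50,"dp": [0,0,0],"yaw": 0},{"hand": 50,"dp": [0,0,0],"yaw": 0}])

```text
t: 37.15
tcp_pos: [418.1, -332.2, 3.5]
ee_rot: [-0.059, 0.998, -0.0, 0.0]
force: [0.6, 0.3, -0.9]
grip_width: 0.65
gripper_force: 38.6
```

>>> servo_tool(steps=[{"hand": 50,"dp": [0,0,0.3],"yaw": 0},{"hand": 50,"dp": [0,0,0.3],"yaw": 0},{"hand": 50,"dp": [0,0,0],"yaw": 0},{"hand": 50,"dp": [0,0,0],"yaw": 0},{"hand": 50,"dp": [0,0,0],"yaw": 0},{"hand": 50,"dp": [0,0,0],"yaw": 0},{"hand": 50,"dp": [0,0,0],"yaw": 0},{"hand": 50,"dp": [0,0,0],"yaw": 0}])

```text
t: 37.95
tcp_pos: [418.1, -332.2, 2.9]
ee_rot: [-0.059, 0.998, 0.0, -0.0]
force: [0.0, -0.3, -1.9]
grip_width: 0.644
gripper_force: 38.6
```

>>> servo_tool(steps=[{"hand": 50,"dp": [0,0,0.3],"yaw": 0},{"hand": 50,"dp": [0,0,0.3],"yaw": 0},{"hand": 50,"dp": [0,0,0],"yaw": 0},{"hand": 50,"dp": [0,0,0],"yaw": 0},{"hand": 50,"dp": [0,0,0],"yaw": 0},{"hand": 50,"dp": [0,0,0],"yaw": 0},{"hand": 50,"dp": [0,0,0],"yaw": 0},{"hand": 50,"dp": [0,0,0],"yaw": 0}])

```text
t: 38.75
tcp_pos: [418.2, -332.3, 2.4]
ee_rot: [-0.059, 0.998, -0.0, 0.0]
force: [-0.6, 1.1, 3.9]
grip_width: 0.647
gripper_force: 39.1
```

>>> servo_tool(steps=[{"hand": 50,"dp": [0,0,0.3],"yaw": 0},{"hand": 50,"dp": [0,0,0.2],"yaw": 0},{"hand": 50,"dp": [0,0,0],"yaw": 0},{"hand": 50,"dp": [0,0,0],"yaw": 0},{"hand": 50,"dp": [0,0,0],"yaw": 0},{"hand": 50,"dp": [0,0,0],"yaw": 0},{"hand": 50,"dp": [0,0,0],"yaw": 0},{"hand": 50,"dp": [0,0,0],"yaw": 0}])

```text
t: 39.55
tcp_pos: [418.2, -332.3, 2.4]
ee_rot: [-0.059, 0.998, -0.0, 0.0]
force: [-3.2, 2.2, 8.5]
grip_width: 0.643
gripper_force: 39.7
```

>>> servo_tool(steps=[{"hand": 60,"dp": [0,0,0],"yaw": 0},{"hand": 68,"dp": [0,0,0],"yaw": 0},{"hand": 78,"dp": [0,0,0],"yaw": 0},{"hand": 78,"dp": [0,0,0],"yaw": 0},{"hand": 82,"dp": [0,0,-10],"yaw": 0},{"hand": 85,"dp": [0,0,-40],"yaw": 0},{"hand": 85,"dp": [0,0,-49],"yaw": 0},{"hand": 85,"dp": [0,0,-49],"yaw": 0}])

```text
t: 40.35
tcp_pos: [417.7, -331.8, 151.7]
ee_rot: [-0.059, 0.998, 0.0, -0.0]
force: [2.0, -1.0, 0.2]
grip_width: 0.994
gripper_force: 0.0
```

>>> servo_tool(steps=[{"hand": 85,"dp": [0,0,0],"yaw": 0},{"hand": 85,"dp": [0,0,0],"yaw": 0},{"hand": 85,"dp": [0,0,0],"yaw": 0},{"hand": 85,"dp": [0,0,0],"yaw": 0},{"hand": 85,"dp": [0,0,0],"yaw": 0},{"hand": 85,"dp": [0,0,0],"yaw": 0},{"hand": 85,"dp": [0,0,0],"yaw": 0},{"hand": 85,"dp": [0,0,0],"yaw": 0}])

```text
t: 41.15
tcp_pos: [418.0, -332.1, 149.5]
ee_rot: [-0.058, 0.998, 0.0, -0.0]
force: [0.5, -0.0, -0.3]
grip_width: 0.993
gripper_force: 0.0
```

Run:
```python
from h import *
print(pose())
i,im=wshot("w15")
f=wfit("fan_mid",i,[417,-332,11,.118])[3]
r=sorted(trace("blue_pad","wrist"),key=lambda a:-a["mask"].sum())
m=r[0]["mask"];c=contour(m);print(fit([(c,i,1)],DIM["blue_pad"],[417,-332,1.5,.118],1.5))
# white outline: fit its outer edge from white pixels near the pad
hsv=cv2.cvtColor(im,cv2.COLOR_RGB2HSV)
hull=cv2.convexHull(c.astype(np.int32));reg=np.zeros(im.shape[:2],np.uint8);cv2.fillConvexPoly(reg,hull,1);reg=cv2.erode(reg,np.ones((7,7)))
fb=np.zeros_like(reg);cv2.fillConvexPoly(fb,cv2.convexHull(proj(box(f,DIM["fan_mid"]),i,1).astype(np.int32)),1);fb=cv2.dilate(fb,np.ones((3,3)))
w=((reg>0)&(fb==0)&(hsv[...,1]<120)&(hsv[...,2]>120)).astype(np.uint8);ys,xs=np.nonzero(w)
print(w.sum())
co=contour(cv2.fillConvexPoly(np.zeros_like(w),cv2.convexHull(np.c_[xs,ys].astype(np.int32)),1))
print(fit([(co,i,1)],(90,64,.1),[417,-332,3,.118],3))
```

```text
(array([ 418.04944831, -332.14774771,  149.47820106]), array([-0.99315854, -0.11677379,  0.        ]), array([-0.11677365,  0.99315855,  0.        ]))
fan_mid [(0.68, [280.0, 195.0], 6087), (0.23, [283.0, 146.0], 5795)] expected [279. 195.]
    [ 4.16967e+02 -3.32061e+02  1.10070e+01  1.13000e-01] 0.51
(array([ 4.16866380e+02, -3.31709466e+02,  1.50000000e+00,  1.19407908e-01]), np.float64(0.4602718071664452))
504
(array([ 4.16523390e+02, -3.31812802e+02,  3.00000000e+00,  1.21309908e-01]), np.float64(1.475283411048823))
```

The fan is placed within 0.5 mm and 0.5° of the pad. Now the old board.

>>> servo_tool(steps=[{"hand": 85,"dp": [0,0,0],"yaw": 5.9},{"hand": 85,"dp": [-3.3,45,0],"yaw": 0},{"hand": 85,"dp": [-3.3,45,0],"yaw": 0},{"hand": 85,"dp": [-3.3,45,0],"yaw": 0},{"hand": 85,"dp": [-3.3,45,0],"yaw": 0},{"hand": 85,"dp": [-3.3,45,0],"yaw": 0},{"hand": 85,"dp": [-3.3,45,0],"yaw": 0},{"hand": 85,"dp": [-3.3,45,0],"yaw": 0}])

```text
t: 42.1
tcp_pos: [436.8, -15.2, 150.1]
ee_rot: [-0.007, 1.0, -0.0, 0.0]
force: [0.6, 0.5, 0.7]
grip_width: 0.996
gripper_force: 0.0
```

>>> servo_tool(steps=[{"hand": 85,"dp": [0,38,0],"yaw": 0},{"hand": 85,"dp": [0,0,0],"yaw": 0},{"hand": 85,"dp": [0,0,0],"yaw": 0},{"hand": 85,"dp": [0,0,0],"yaw": 0},{"hand": 85,"dp": [0,0,0],"yaw": 0},{"hand": 85,"dp": [0,0,0],"yaw": 0},{"hand": 85,"dp": [0,0,0],"yaw": 0},{"hand": 85,"dp": [0,0,0],"yaw": 0}])

```text
t: 42.9
tcp_pos: [436.3, 20.5, 149.7]
ee_rot: [-0.007, 1.0, -0.0, -0.0]
force: [-0.1, -0.1, -0.4]
grip_width: 0.996
gripper_force: 0.0
```

Run:
```python
from h import *
i,im=wshot("w16")
wfit("old_board_mid",i,[436.5,21.5,8,0.01])
r=wfit("old_board_mid",i,[436.5,21.5,8,.01],8)
p=r[3];print(pose()[0],tool_delta([p[0]+1,p[1],4],p[3]))
```

```text
old_board_mid [(0.89, [285.0, 194.0], 7743)] expected [280. 196.]
    [4.37135e+02 2.37560e+01 8.30900e+00 4.70000e-02] 0.32
old_board_mid [(0.89, [285.0, 194.0], 7743)] expected [280. 196.]
    [4.37205e+02 2.37620e+01 8.00000e+00 4.70000e-02] 0.32
[436.25628092  20.88086618 149.7761068 ] (array([ -2.1,   2.8, 145.8]), np.float64(-1.89))
```

>>> servo_tool(steps=[{"hand": 85,"dp": [0,0,20],"yaw": -1.9},{"hand": 85,"dp": [-2.1,2.8,35],"yaw": 0},{"hand": 85,"dp": [0,0,40],"yaw": 0},{"hand": 85,"dp": [0,0,25],"yaw": 0},{"hand": 85,"dp": [0,0,16],"yaw": 0},{"hand": 85,"dp": [0,0,9.8],"yaw": 0},{"hand": 85,"dp": [0,0,0],"yaw": 0},{"hand": 85,"dp": [0,0,0],"yaw": 0}])

```text
t: 43.85
tcp_pos: [438.7, 23.9, 4.4]
ee_rot: [-0.024, 1.0, -0.0, 0.0]
force: [-0.5, -0.3, 1.0]
grip_width: 0.993
gripper_force: 0.0
```

>>> servo_tool(steps=[{"hand": 60,"dp": [0,0,0],"yaw": 0},{"hand": 60,"dp": [0,0,0],"yaw": 0},{"hand": 50,"dp": [0,0,0],"yaw": 0},{"hand": 50,"dp": [0,0,0],"yaw": 0},{"hand": 50,"dp": [0,0,0],"yaw": 0},{"hand": 50,"dp": [0,0,0],"yaw": 0},{"hand": 50,"dp": [0,0,0],"yaw": 0},{"hand": 50,"dp": [0,0,0],"yaw": 0}], grip_force=35)

```text
t: 44.65
tcp_pos: [439.0, 23.8, 5.1]
ee_rot: [-0.024, 1.0, -0.0, 0.001]
force: [-1.2, 0.2, 7.7]
grip_width: 0.639
gripper_force: 35.9
```

>>> servo_tool(steps=[{"hand": 50,"dp": [0,0,-10],"yaw": 0},{"hand": 50,"dp": [0,0,-30],"yaw": 0},{"hand": 50,"dp": [0,0,-45],"yaw": 0},{"hand": 50,"dp": [0,0,-45],"yaw": 0},{"hand": 50,"dp": [0,0,-15],"yaw": 3.3},{"hand": 50,"dp": [0,0,0],"yaw": 0},{"hand": 50,"dp": [-40,7.3,0],"yaw": 0},{"hand": 50,"dp": [-40,7.3,0],"yaw": 0}])

```text
t: 45.45
tcp_pos: [517.6, 37.9, 148.2]
ee_rot: [0.005, 1.0, 0.0, -0.001]
force: [1.5, -1.6, -1.1]
grip_width: 0.639
gripper_force: 38.5
```

>>> servo_tool(steps=[{"hand": 50,"dp": [-40,7.3,0],"yaw": 0},{"hand": 50,"dp": [-40,7.3,0],"yaw": 0},{"hand": 50,"dp": [-40,7.3,0],"yaw": 0},{"hand": 50,"dp": [-40,7.3,0],"yaw": 0},{"hand": 50,"dp": [0,0,0],"yaw": 0},{"hand": 50,"dp": [0,0,0],"yaw": 0},{"hand": 50,"dp": [0,0,0],"yaw": 0},{"hand": 50,"dp": [0,0,0],"yaw": 0}])

```text
t: 46.25
tcp_pos: [677.2, 65.1, 148.8]
ee_rot: [0.005, 1.0, -0.0, -0.001]
force: [0.0, -0.4, -1.4]
grip_width: 0.641
gripper_force: 38.5
```

>>> servo_tool(steps=[{"hand": 50,"dp": [0,0,0],"yaw": 0},{"hand": 50,"dp": [0,0,0],"yaw": 0},{"hand": 50,"dp": [0,0,0],"yaw": 0},{"hand": 50,"dp": [0,0,0],"yaw": 0},{"hand": 50,"dp": [0,0,0],"yaw": 0},{"hand": 50,"dp": [0,0,0],"yaw": 0},{"hand": 50,"dp": [0,0,0],"yaw": 0},{"hand": 50,"dp": [0,0,0],"yaw": 0}])

```text
t: 47.05
tcp_pos: [678.7, 65.3, 148.9]
ee_rot: [0.005, 1.0, -0.0, -0.0]
force: [-0.1, 1.7, -1.7]
grip_width: 0.638
gripper_force: 38.5
```

Run:
```python
from h import *
p,tx,ty=pose();print(p,tx);a=np.arctan2(-tx[1],-tx[0]);b=p+[-1.5,0,3]
i,im=wshot("w17")
wfit("red_pad",i,[613.5,168,1.5,-.01])
q=wfit("red_pad",i,[613.5,168,1.5,-.01],1.5)[3]
f=wfit("old_board_mid",i,[*b,a])[3]
b=p+a*0+[-1.5,0.3,0]
d=q[:2]-b[:2]
print("yaw",np.degrees(a-q[3]),"move tool before turn",d@tx[:2],d@ty[:2])
```

```text
[678.65220632  65.27410715 148.92482151] [-0.99994689  0.0103062   0.        ]
red_pad [(0.57, [388.0, 125.0], 14169)] expected [391. 125.]
    [ 6.13421e+02  1.71370e+02 -8.01000e-01 -6.00000e-03] 0.76
red_pad [(0.57, [388.0, 125.0], 14169)] expected [391. 125.]
    [ 6.13353e+02  1.70650e+02  1.50000e+00 -7.00000e-03] 0.89
old_board_mid [(0.55, [282.0, 243.0], 24370)] expected [279. 269.]
    [ 6.77092e+02  6.55820e+01  1.48894e+02 -9.00000e-03] 1.48
yaw -0.16492502013207874 move tool before turn 64.87875494500906 104.4129981820912
```

View pics/w17.png

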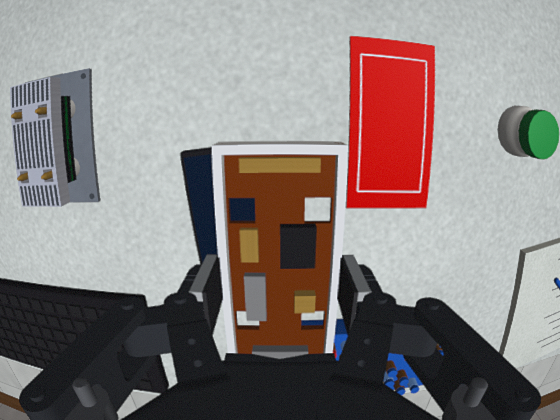

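>>> servo_tool(steps=[{"hand": 50,"dp": [21.9,35,0],"yaw": 0},{"hand": 50,"dp": [21.5,35,0],"yaw": 0},{"hand": 50,"dp": [21.5,34,0],"yaw": 0},{"hand": 50,"dp": [0,0,35],"yaw": 0},{"hand": 50,"dp": [0,0,40],"yaw": 0},{"hand": 50,"dp": [0,0,25],"yaw": 0},{"hand": 50,"dp": [0,0,14],"yaw": 0},{"hand": 50,"dp": [0,0,0],"yaw": 0}])

```text
t: 48.05
tcp_pos: [613.3, 169.7, 33.0]
ee_rot: [0.005, 1.0, -0.0, -0.002]
force: [-0.3, -0.5, -0.9]
grip_width: 0.641
gripper_force: 38.5
```

>>> servo_tool(steps=[{"hand": 50,"dp": [0,0,0],"yaw": 0},{"hand": 50,"dp": [0,0,0],"yaw": 0},{"hand": 50,"dp": [0,0,0],"yaw": 0},{"hand": 50,"dp": [0,0,0],"yaw": 0},{"hand": 50,"dp": [0,0,0],"yaw": 0},{"hand": 50,"dp": [0,0,0],"yaw": 0},{"hand": 50,"dp": [0,0,0],"yaw": 0},{"hand": 50,"dp": [0,0,0],"yaw": 0}])

```text
t: 48.85
tcp_pos: [614.8, 169.9, 35.0]
ee_rot: [0.005, 1.0, -0.0, -0.0]
force: [0.2, -0.0, -1.3]
grip_width: 0.639
gripper_force: 38.5
```

Run:
```python
from h import *
p,tx,ty=pose();print(p,tx);a=np.arctan2(-tx[1],-tx[0]);b=p+[-1.5,.3,3]
i,im=wshot("w18")
def vis(q,p0,z):
    r=trace(q,"wrist");m=max(r,key=lambda k:k["mask"].sum())["mask"];c=contour(m)
    # keep only contour points near the predicted outline
    h=cv2.convexHull(proj(box(p0,DIM[q]),i,1).astype(np.float32))
    k=np.array([abs(cv2.pointPolygonTest(h,(float(u),float(v)),True))<7 for u,v in c])&(c[:,1]<250)
    f=fit([(c[k],i,1)],DIM[q],p0,z);print(q,k.sum(),f);return f[0]
vis("red_pad",[613.3,170,1.5,-.007],1.5)
vis("old_board_mid",[*b,a],b[2])
```

```text
[614.78942445 169.92174369  34.95675719] [-0.99994666  0.01032878  0.        ]
red_pad 452 (array([ 6.12535716e+02,  1.70013707e+02,  1.50000000e+00, -1.12136544e-02]), np.float64(0.579763315013396))
old_board_mid 342 (array([ 6.12894372e+02,  1.70151821e+02,  3.79567572e+01, -1.00011567e-02]), np.float64(0.37115904798900096))
```

>>> servo_tool(steps=[{"hand": 50,"dp": [0,0,9],"yaw": 0},{"hand": 50,"dp": [0,0,8],"yaw": 0},{"hand": 50,"dp": [0,0,5],"yaw": 0},{"hand": 50,"dp": [0,0,2],"yaw": 0},{"hand": 50,"dp": [0,0,0.5],"yaw": 0},{"hand": 50,"dp": [0,0,0],"yaw": 0},{"hand": 50,"dp": [0,0,0],"yaw": 0},{"hand": 50,"dp": [0,0,0],"yaw": 0}])

```text
t: 49.8
tcp_pos: [615.1, 170.0, 10.8]
ee_rot: [0.005, 1.0, 0.0, 0.0]
force: [0.3, 0.1, -0.7]
grip_width: 0.641
gripper_force: 38.5
```

>>> servo_tool(steps=[{"hand": 50,"dp": [0,0,0.4],"yaw": 0},{"hand": 50,"dp": [0,0,0.4],"yaw": 0},{"hand": 50,"dp": [0,0,0.4],"yaw": 0},{"hand": 50,"dp": [0,0,0.3],"yaw": 0},{"hand": 50,"dp": [0,0,0],"yaw": 0},{"hand": 50,"dp": [0,0,0],"yaw": 0},{"hand": 50,"dp": [0,0,0],"yaw": 0},{"hand": 50,"dp": [0,0,0],"yaw": 0}])

```text
t: 50.6
tcp_pos: [614.8, 169.9, 9.0]
ee_rot: [0.005, 1.0, -0.0, 0.0]
force: [0.7, 0.3, -1.0]
grip_width: 0.643
gripper_force: 38.5
```

>>> servo_tool(steps=[{"hand": 50,"dp": [0,0,0.3],"yaw": 0},{"hand": 50,"dp": [0,0,0.3],"yaw": 0},{"hand": 50,"dp": [0,0,0],"yaw": 0},{"hand": 50,"dp": [0,0,0],"yaw": 0},{"hand": 50,"dp": [0,0,0],"yaw": 0},{"hand": 50,"dp": [0,0,0],"yaw": 0},{"hand": 50,"dp": [0,0,0],"yaw": 0},{"hand": 50,"dp": [0,0,0],"yaw": 0}])

```text
t: 51.4
tcp_pos: [614.8, 170.0, 8.4]
ee_rot: [0.005, 1.0, 0.0, -0.0]
force: [0.8, -1.0, -0.6]
grip_width: 0.641
gripper_force: 38.5
```

>>> servo_tool(steps=[{"hand": 50,"dp": [0,0,0.3],"yaw": 0},{"hand": 50,"dp": [0,0,0.2],"yaw": 0},{"hand": 50,"dp": [0,0,0],"yaw": 0},{"hand": 50,"dp": [0,0,0],"yaw": 0},{"hand": 50,"dp": [0,0,0],"yaw": 0},{"hand": 50,"dp": [0,0,0],"yaw": 0},{"hand": 50,"dp": [0,0,0],"yaw": 0},{"hand": 50,"dp": [0,0,0],"yaw": 0}])

```text
t: 52.2
tcp_pos: [614.9, 169.9, 8.2]
ee_rot: [0.005, 1.0, 0.0, 0.0]
force: [-2.4, 0.5, 5.5]
grip_width: 0.639
gripper_force: 39.1
```

Contact. I'll release, retreat and check.

>>> servo_tool(steps=[{"hand": 60,"dp": [0,0,0],"yaw": 0},{"hand": 68,"dp": [0,0,0],"yaw": 0},{"hand": 78,"dp": [0,0,0],"yaw": 0},{"hand": 78,"dp": [0,0,0],"yaw": 0},{"hand": 82,"dp": [0,0,-10],"yaw": 0},{"hand": 85,"dp": [0,0,-40],"yaw": 0},{"hand": 85,"dp": [0,0,-49],"yaw": 0},{"hand": 85,"dp": [0,0,-49],"yaw": 0}])

```text
t: 53.0
tcp_pos: [614.4, 169.9, 157.8]
ee_rot: [0.005, 1.0, -0.0, -0.0]
force: [0.6, -0.9, 0.4]
grip_width: 0.997
gripper_force: 0.0
```

>>> servo_tool(steps=[{"hand": 85,"dp": [0,0,-20],"yaw": 0},{"hand": 85,"dp": [20,0,0],"yaw": 0},{"hand": 85,"dp": [0,0,0],"yaw": 0},{"hand": 85,"dp": [0,0,0],"yaw": 0},{"hand": 85,"dp": [0,0,0],"yaw": 0},{"hand": 85,"dp": [0,0,0],"yaw": 0},{"hand": 85,"dp": [0,0,0],"yaw": 0},{"hand": 85,"dp": [0,0,0],"yaw": 0}])

```text
t: 53.8
tcp_pos: [594.9, 170.1, 175.4]
ee_rot: [0.005, 1.0, -0.0, -0.0]
force: [-0.3, 0.4, 0.3]
grip_width: 0.992
gripper_force: 0.0
```

Run:
```python
from h import *
print(pose()[0])
i,im=wshot("w19")
wfit("old_board_mid",i,[613,170,11,-.01])
r=max(trace("red_pad","wrist"),key=lambda a:a["mask"].sum());c=contour(r["mask"])
print(fit([(c,i,1)],DIM["red_pad"],[613,170,1.5,-.01],1.5))
a=eyes.read_camera("top");cv2.imwrite("pics/top9.png",a[...,::-1])
```

```text
[594.91730554 170.08413576 175.44401638]
old_board_mid [(0.94, [282.0, 205.0], 6524)] expected [279. 207.]
    [ 6.12823e+02  1.70222e+02  1.14340e+01 -9.00000e-03] 0.33
(array([ 6.13241479e+02,  1.70128929e+02,  1.50000000e+00, -5.81353532e-03]), np.float64(0.5356749623546176))
```

View pics/w19.png

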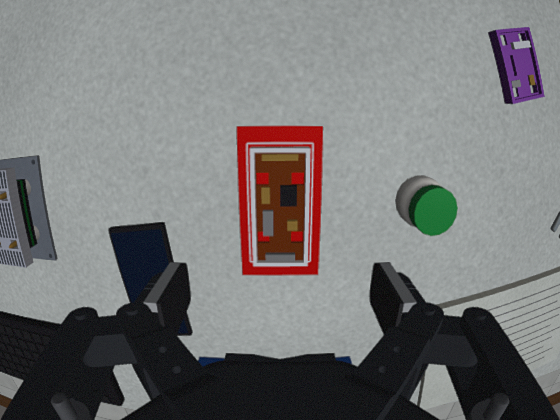

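The old board sits centred inside the white outline at (281,205), and the phone and jar haven't moved. I'm handing the job in.

```bash
python3 -c "
from plant import workorder; print(workorder.close_job())"
```

```text
the job is handed in; nothing more can be done
None
```

The job is handed in at about 54 s of the 128 s. The green board and then the heat sink are seated on the chassis posts, and the old board (red pad) and fan (blue pad) are centred to about 0.5 mm by the camera fits. The bystanders and the purple look-alike were left alone, and the hand-in returned no verdict.

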